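# Load a culture dish into the leaning dish magazine and clamp the stack

### The arm

A 6-joint arm with a two-finger parallel gripper is mounted at the origin on a cart in front of the work surface, level with it; the furniture and walls round the work are solid. World frame = base frame: x ahead of the robot, y to its left, z up, the work surface at z = 0. Lengths are in m, angles in rad, forces in N, time in s.
With the tool pointing down it reaches from about 0.275 to 1 m from the base axis. Payload 8.4 kg.
Tool frame: the origin (TCP) lies on the centre line of the jaws, within the pads' length; the fingertips stand 17 mm ahead of it and the grasp point (between the pads) lies 2 mm behind it (bot.tcp_to_tips is the y of the fingertips in the tool frame, in m); y points along the fingers, z is the direction in which the jaws open and shut, and the axes are right-handed (so a half turn about y gives the same grasp; the last joint's range is limited). The gripper opens to 85 mm and grips with 20 to 120 N. Pads are 22 mm wide; open, the fingers measure 114 mm over their backs; the gripper's body (76 mm by 85 mm) begins 54 mm behind the grasp point. The pads swing forward as they close: fully open they stand 13 mm farther back than shut.
Start: joints at [1.112, 0.353, 1.633, -0, 1.155, -0.002], TCP at [0.276, 0.561, 0.21] pointing down, gripper open.
Joint ranges: [-2.63, 2.63], [-0.92, 2.1], [0.06, 2.66], [-1.3, 4.44], [0, 2.69], [-3.02, 3.02]. Speed limits (rad/s): [2.22, 2.22, 2.79, 3.14, 3.14, 3.14].

### API

Orientations are given as a unit quaternion [x, y, z, w].
In Python, from workcell import bot, hand, kinematics, get_obs, vision, hand_in gives the robot as it stands. The module is installed in compiled form; this text tells all that it offers. Calls block until the motion is done:
- bot.reach(position, orientation): joint-space move of the TCP to a pose.
- bot.servo_line(position, ori=None, velocity=0.15): straight line of the TCP; ori=None keeps the orientation; velocity is the mean speed in m/s.
- bot.goto_joints(angles): joint-space move.
- hand.move_gripper(opening, strength=None): finger opening in m; strength is the grip in N (None keeps the last); returns when the fingers have stopped.
- bot.dwell(seconds).
- kinematics.solve_ik(position, orientation): joint angles nearest the present ones, or None.
- get_obs(): the state.
- vision.read_camera(name): name is "scene" or "top" or "wrist"; returns a dict with "frame" (384x512x3 uint8, red, green, blue), "intrinsics" (3x3 intrinsics, pixels), "view" (4x4, takes a point from world to camera coordinates). Camera axes: x right, y down, z forward; pixel columns grow to the right and rows downward; lengths in m; the calibration is good to about 2 mm. A picture is of the moment at which its call begins. There is no depth.
A pose or a line that the arm cannot do raises bot.IKError and nothing moves.
- hand_in(): hands the job in, once; it reports no verdict.
The state is a dict: "time_s": time; "joint_pos": joint angles; "joint_vel": joint speeds; "joint_efforts": joint torques, N m; "position": TCP position; "orientation": TCP orientation; "wrist_force": force on the tool from outside, world axes, zero at the start; "ft_torque": the same for the moment, N m; "gripper_width": finger opening in m.
Only numpy, scipy, OpenCV 4.12 (cv2) and the standard library are available. Lean on these libraries where they do the work, as an engineer would, in place of code of your own. Each camera call takes 0.05 s, during which the arm holds its last target.

### The job

Set the loose closed culture dish, right way up, gently on top of the stack in the leaning dish magazine and let go of it. Then bring the magazine's hold-down arm over and press it down lightly until its rubber foot bears on that dish, so that the stack is held for the walk to the incubator. Do not drop or force the dish, and leave the timer, tape roll and marker where they are.

Things in the scene. Friction and masses are not known exactly. Their poses are not given: they have to be found in the camera images.
- dish_center (a point): Centre, half-way up, of the loose closed culture dish: clear plastic with a tan filling, round, 30 to 50 g, 13.6 mm high in all. Its lid, 63 mm across, covers the upper 9 mm and is fixed to the dish; the lowest 4.6 mm is 60 mm across. It lies flat on the cart, lid up.
- dish: The same dish; origin at the centre of its underside, z up through its lid.
- carrier: The dish magazine, fixed: a grey wedge-shaped housing 126 x 108 mm, low at the front, 84 mm high at the back, with a stack of such dishes leaning out of its sloping deck over its front, which faces half toward the robot, half to its left. Origin on the cart under the point where the stack's axis meets the deck; x to its back, y to its left, z up.
- cradle: Frame of the stack, fixed to the magazine: origin on the deck, 46 mm above the cart; z along the stack's axis (0.56 rad, 32 degrees, from vertical, over the magazine's front), x up the slope to the back, y left. Both sides, +y and -y, are open for fingers. At x = +58 mm stands the hold-down's post, 20 mm wide, near face x = 52 mm, top z = 106 mm.
- stack_axis (a point): Point on the stack's axis at cradle z = 66 mm. The top of the stack lies somewhere from z = 50 to 80 mm, different each time and given nowhere: feel for it. The dishes lie centred on the axis. The stack stands on a spring follower and yields about 1 mm per 2.5 N, 10 mm at most.
- rod_bow (a point): Top middle of the bow that joins the two 8 mm steel guide rods on the stack's lower side (cradle x = -38, y = 0, z = 88 mm). The rods, at cradle x = -30, y = +21 and -21 mm, run along the stack and keep the dishes from sliding off; a 63 mm lid on the axis clears them by 0.7 mm.
- hold_down: Hold-down arm; origin on its hinge (cradle x = 58, z = 98 mm, axis along cradle y). Its x points from the foot back to the hinge, z is its upper side. At 0 it lies parallel to the deck over the stack; it starts thrown up and back by 100 to 123 degrees. Stiff friction hinge: stays where left, about 2 N at the knob moves it. On the loaded dish it stands at +8 to -25 degrees.
- foot (a point): Centre of the arm's rubber foot, a ball of 9 mm radius, 56 mm out from the hinge and 6 mm below the arm's line. Brought down, it meets the middle of the top dish's lid, within 5 mm or so.
- knob (a point): Centre of the black cross knob at the arm's end, 73 mm out from the hinge and 14 mm above the arm's line: a cylinder 30 mm long (along the hinge's direction, level) and 16 mm thick. It can be pushed with closed fingers or pinched end to end.
- timer: Bench timer, 62 x 64 x 19 mm, lying loose on the cart, origin at the centre of its underside; leave it where it is.
- tape: Roll of tape, 58 x 64 x 20 mm, lying loose on the cart, origin at the centre of its underside; leave it where it is.
- marker: Marker pen, 132 mm long along its y, 14 mm thick, lying loose on the cart, origin at its middle, underside; leave it where it is.

How it is judged:
By the outcome, as a careful person would: the job done as asked, in the order asked, and still so for the second after the job is handed in, with the robot touching nothing.
It also fails if it takes over 64 s, if anything falls off the work surface, if the arm or the gripper's body presses on something with over 40 N, if the wrist force passes 120 N, or if a joint passes its speed limit or range.

## Working session

There is one attempt and no reset: what is moved stays moved. The work goes in short steps, each a Python script; the robot and the scene stay as the last script left them, time stands still between calls to the robot, and variables do not carry over. Pictures are saved under pics/ and viewed, and the job is handed in when it is done.

```bash
mkdir -p pics; ls; cat > h.py <<'E'
import numpy as np, cv2
from workcell import bot, hand, kinematics, get_obs, vision, hand_in
def snap(n,tag):
    r=vision.read_camera(n); cv2.imwrite(f'pics/{tag}.png',cv2.cvtColor(r['frame'],cv2.COLOR_RGB2BGR)); np.savez(f'pics/{tag}.npz',K=r['intrinsics'],V=r['view'],f=r['frame']); return r
E
python3 - <<'E'
from h import *
for n in ('scene','top','wrist'):
    r=snap(n,n+'0'); print(n,r['intrinsics'].tolist(),np.round(r['view'],4).tolist())
o=get_obs();print(o)
print(bot.tcp_to_tips)
E
```

```text
pics
scene [[446.07974254240344, 0.0, 257.4304843422222], [0.0, 446.07974254240344, 189.02016237410328], [0.0, 0.0, 1.0]] [[0.6949, -0.7191, -0.0034, -0.1216], [-0.5661, -0.5441, -0.6192, 0.4949], [0.4435, 0.4322, -0.7852, 0.7332], [0.0, 0.0, 0.0, 1.0]]
top [[401.9912844023994, 0.0, 255.79510160426045], [0.0, 401.9912844023994, 193.77724165466287], [0.0, 0.0, 1.0]] [[-0.0295, -0.9995, 0.0127, 0.2952], [-0.9962, 0.0284, -0.0823, 0.497], [0.0819, -0.0151, -0.9965, 0.9518], [0.0, 0.0, 0.0, 1.0]]
wrist [[292.0008445154088, 0.0, 256.82928448050393], [0.0, 292.0008445154088, 192.31111427667656], [0.0, 0.0, 1.0]] [[0.4409, 0.8976, -0.0013, -0.624], [0.8644, -0.4242, 0.2701, -0.0358], [0.2419, -0.1202, -0.9628, 0.378], [0.0, 0.0, 0.0, 1.0]]
{'time_s': 0.15, 'joint_pos': array([ 1.11158446e+00,  3.53516661e-01,  1.63393617e+00, -3.60948651e-07,
        1.15523194e+00, -2.37655063e-03]), 'joint_vel': array([-0.00104065, -0.00159899, -0.00331077, -0.00055856,  0.00085687,
       -0.00030655]), 'joint_efforts': array([ 2.98358318e-04, -6.05632424e+01, -3.42336810e+01, -6.77510570e-05,
        6.07443333e-03, -2.95145958e-05]), 'position': array([0.27551079, 0.56057067, 0.20982853]), 'orientation': array([ 0.68911615, -0.16020297,  0.16002654, -0.68836433]), 'wrist_force': array([-0.9926979 , -0.1384381 , -0.54196081]), 'ft_torque': array([ 0.03326238, -0.04523785, -0.07029532]), 'gripper_width': 0.08517567765596895}
0.017
```

View pics/scene0.png

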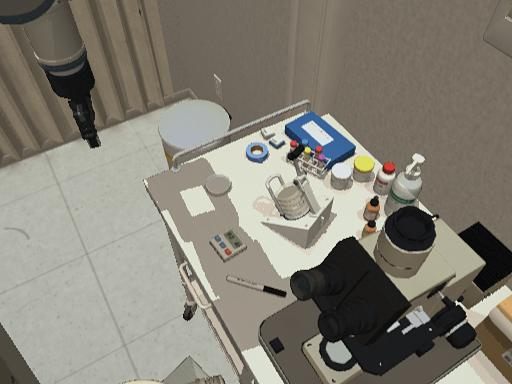

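View pics/top0.png

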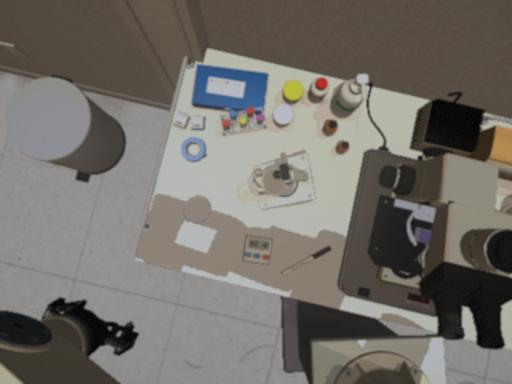

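View pics/wrist0.png

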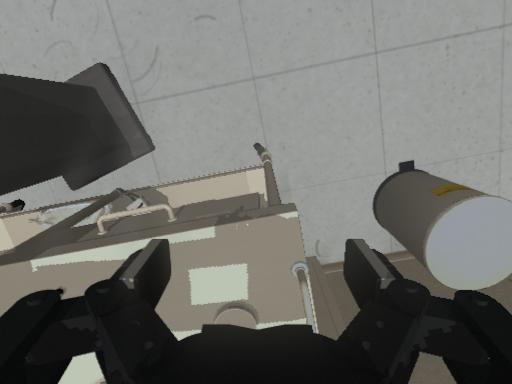

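```bash
cat >> h.py <<'E'
def load(tag):
    d=np.load(f'pics/{tag}.npz'); return d['K'],d['V'],d['f']
def ray(K,V,uv):
    R,t=V[:3,:3],V[:3,3]; d=R.T@np.linalg.solve(K,np.array([uv[0],uv[1],1.])); return -R.T@t,d/np.linalg.norm(d)
def onz(K,V,uv,z):
    c,d=ray(K,V,uv); return c+d*(z-c[2])/d[2]
def proj(K,V,P):
    P=np.atleast_2d(P); q=(P@V[:3,:3].T+V[:3,3])@K.T; return q[:,:2]/q[:,2:]
def tri(obs):
    A=np.zeros((3,3));b=np.zeros(3)
    for c,d in obs:
        M=np.eye(3)-np.outer(d,d);A+=M;b+=M@c
    return np.linalg.solve(A,b)
E
python3 - <<'E'
from h import *
K,V,f=load('top0')
for n,uv,z in [('dish',(197,208),.0136),('timer',(258,250),.019),('tape',(194,149),.02),('marker',(306,261),.014),('carrier',(280,180),.08)]: print(n,onz(K,V,uv,z).round(4))
K2,V2,f2=load('scene0')
print('scene dish',onz(K2,V2,(218,184.5),.0136))
a=cv2.resize(f[130:280,150:350],None,fx=4,fy=4,interpolation=cv2.INTER_CUBIC)
cv2.imwrite('pics/topz.png',a[...,::-1])
a=cv2.resize(f2[130:280,190:360],None,fx=4,fy=4,interpolation=cv2.INTER_CUBIC)
cv2.imwrite('pics/scenez.png',a[...,::-1])
E
```

```text
dish [0.4753 0.4235 0.0136]
timer [0.3706 0.2794 0.019 ]
tape [0.6185 0.4274 0.02  ]
marker [0.3407 0.1651 0.014 ]
carrier [0.5301 0.2257 0.08  ]
scene dish [0.47187357 0.42384165 0.0136    ]
```

View pics/topz.png

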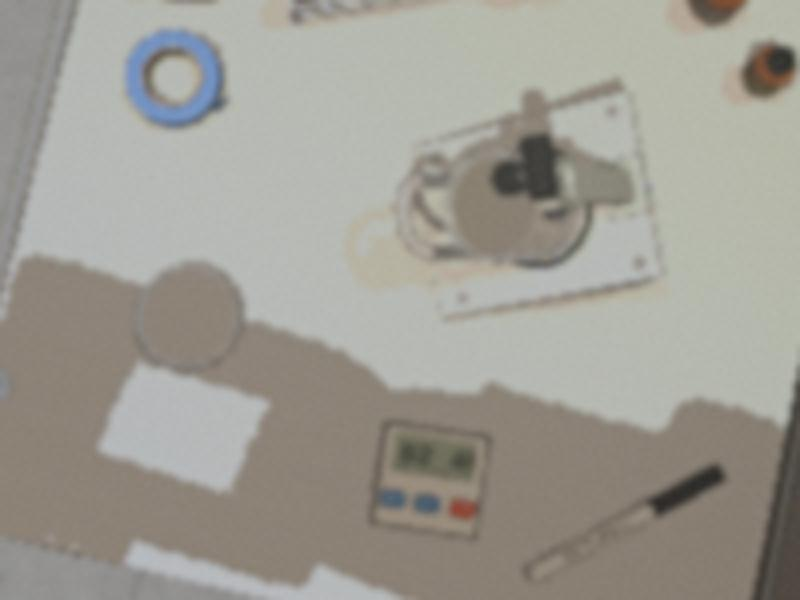

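View pics/scenez.png

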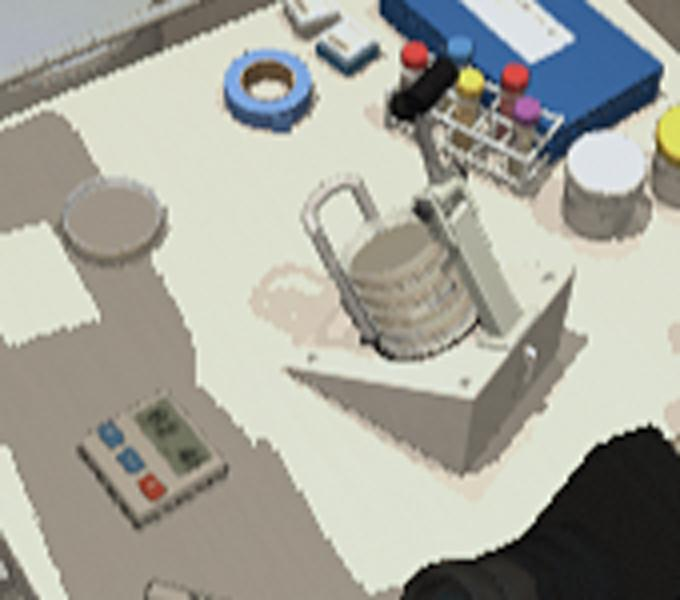

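```bash
cat >> h.py <<'E'
from scipy.spatial.transform import Rotation as Ro
from scipy.optimize import least_squares
A=0.56
def cradleR(psi):  # psi: yaw of carrier x axis
    Rc=Ro.from_euler('z',psi).as_matrix()
    Rl=np.array([[np.cos(A),0,-np.sin(A)],[0,1,0],[np.sin(A),0,np.cos(A)]])
    return Rc, Rc@Rl
def car2w(p,P):
    Rc,_=cradleR(p[2]); return np.array([p[0],p[1],0])+np.atleast_2d(P)@Rc.T
def cra2w(p,P):
    _,R=cradleR(p[2]); return np.array([p[0],p[1],.046])+np.atleast_2d(P)@R.T
def hd(th,out,up):
    c,s=np.cos(th),np.sin(th); return np.array([.058,0,.098])+out*np.array([-c,0,s])+up*np.array([s,0,c])
def quat(y,z):
    y=np.array(y)/np.linalg.norm(y); z=np.array(z)-np.dot(z,y)*y; z/=np.linalg.norm(z)
    return Ro.from_matrix(np.column_stack([np.cross(y,z),y,z])).as_quat()
E
python3 - <<'E'
from h import *
xb=.038/np.tan(A); 
C=[(xb,.054,.084),(xb,-.054,.084),(xb-.126,.054,.005),(xb-.126,-.054,.005),(xb,-.054,0)]
z=lambda o,l:[(o[0]+a/4,o[1]+b/4) for a,b in l]
T=z((150,130),[(620,85),(660,275),(415,145),(445,318)])
S=z((190,130),[(575,270),(472,400),(287,370),(463,470)])
Kt,Vt,_=load('top0');Ks,Vs,_=load('scene0')
kt=z((150,130),[(538,165)])[0]; ks=z((190,130),[(423,88)])[0]
def res(p):
    w=car2w(p,C)
    r=[proj(Kt,Vt,w[:4])-T, proj(Ks,Vs,w[[0,1,3,4]])-S]
    b=cra2w(p,[[-.038,0,.088]])
    r+= [proj(Ks,Vs,b)-z((190,130),[(335,180)])]
    k=cra2w(p,[hd(p[3],.073,.014)])
    r+=[proj(Kt,Vt,k)-kt,proj(Ks,Vs,k)-ks]
    return np.concatenate([x.ravel() for x in r])
s=least_squares(res,[.53,.22,-1.4,1.9],loss='soft_l1')
print(s.x,np.degrees(s.x[2:])); print(res(s.x).reshape(-1,2).round(1))
o=get_obs();Rt=Ro.from_quat(o['orientation']).as_matrix()
K,V,_=load('wrist0'); c=-V[:3,:3].T@V[:3,3]
print('cam in tool',Rt.T@(c-o['position']), 'axes(tool) rows x,y,z',(V[:3,:3]@Rt).round(3).tolist())
E
```

```text
[ 0.53086     0.21549662 -1.43176712  1.78382319] [-82.03421341 102.20553995]
[[ 1.7  0.4]
 [ 0.3 -0.4]
 [-1.7 -0.2]
 [-1.9 -0.2]
 [ 0.7 -0.2]
 [ 0.9  0.2]
 [-1.1 -0.4]
 [-0.1  2.9]
 [-3.9  4.6]
 [-0.8  0. ]
 [ 1.9 -0.3]]
cam in tool [-0.06773703 -0.16295917 -0.00036906] axes(tool) rows x,y,z [[-0.0, 0.0, 1.0], [0.963, -0.27, 0.0], [0.27, 0.963, -0.0]]
```

```bash
python3 - <<'E'
from h import *
q=quat((0.04,-.5,-.866),(1,0.08,0))
for pos in ([.5,.42,.19],[.47,.42,.19],[.5,.40,.17]):
    try:
        print(pos,kinematics.solve_ik(pos,q), kinematics.solve_ik(pos,quat((0.04,-.5,-.866),(-1,-.08,0))))
    except Exception as e: print(e)
try:
    bot.reach([.48,.42,.19],q); r=snap('wrist','wrist1')
except Exception as e: print(repr(e))
o=get_obs(); print(o['time_s'],o['position'],o['joint_pos'],o['wrist_force'])
E
```

```text
[0.5, 0.42, 0.19] [ 0.88993314  0.6408767   1.32615147 -0.35281908  1.57175297  0.88148133] [ 0.88993314  0.6408767   1.32615147 -0.35281908  1.57175297 -2.26011132]
[0.47, 0.42, 0.19] [ 0.92083017  0.6125844   1.37632939 -0.34073579  1.56081337  0.91560163] [ 0.92083017  0.6125844   1.37632939 -0.34073579  1.56081337 -2.22599102]
[0.5, 0.4, 0.17] [ 0.87331599  0.63558855  1.38247045 -0.35971562  1.51863932  0.88506954] [ 0.87331599  0.63558855  1.38247045 -0.35971562  1.51863932 -2.25652311]
1.1417 [0.47923626 0.4206587  0.19023758] [ 0.91140671  0.62083133  1.3605987  -0.34382249  1.56361881  0.90265145] [ 0.24879393 -0.17671871  0.23637966]
```

View pics/wrist1.png

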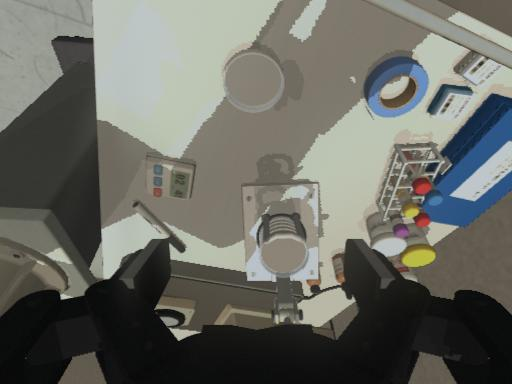

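```bash
python3 - <<'E'
from h import *
K,V,f=load('wrist1')
a=cv2.resize(f[170:330,210:350],None,fx=5.5,fy=3.75*1,interpolation=cv2.INTER_CUBIC) if 0 else cv2.resize(f[175:325,220:350],None,fx=4,fy=4,interpolation=cv2.INTER_CUBIC)
cv2.imwrite('pics/wz.png',a[...,::-1])
K,V,f=load('scene0')
a=cv2.resize(f[140:250,250:350],None,fx=5.4,fy=5.4,interpolation=cv2.INTER_CUBIC)
cv2.imwrite('pics/sz.png',a[...,::-1])
K,V,f=load('top0')
a=cv2.resize(f[140:220,240:330],None,fx=7,fy=7,interpolation=cv2.INTER_CUBIC)
cv2.imwrite('pics/tz.png',a[...,::-1])
E
```

```text
(no output)
```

View pics/wz.png

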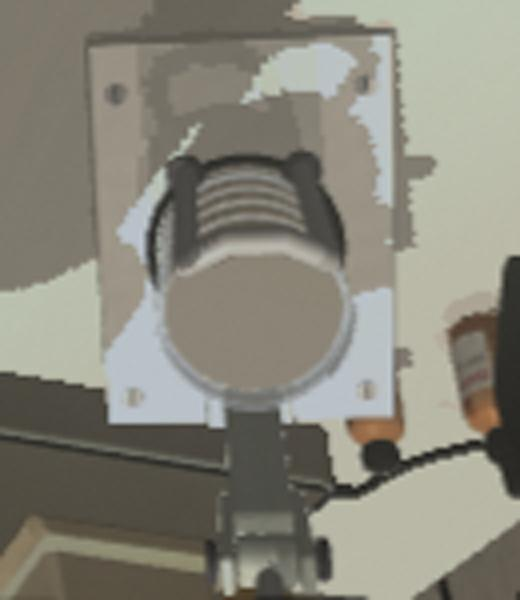

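View pics/sz.png

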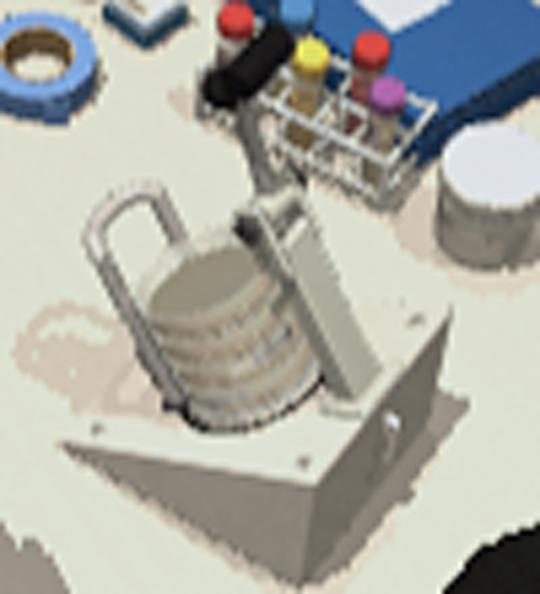

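View pics/tz.png

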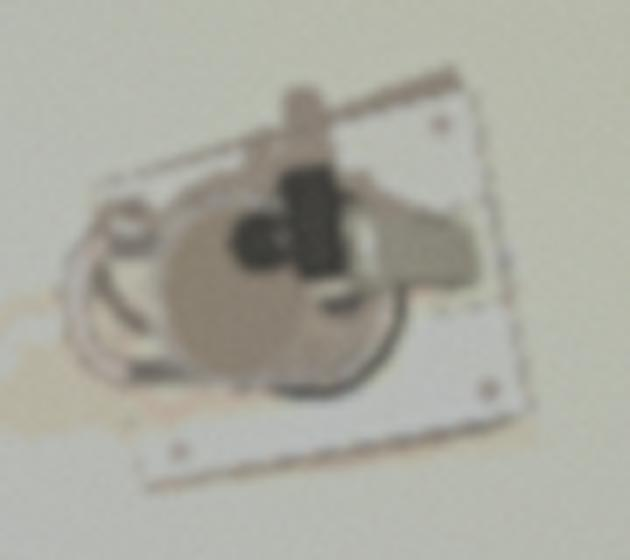

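```bash
cat > fit.py <<'E'
from h import *
xb=.038/np.tan(A)
xf=xb-.126; zf=.046+xf*np.tan(A)
C=dict(BL=(xb,.054,.084),BR=(xb,-.054,.084),FL=(xf,.054,zf),FR=(xf,-.054,zf),BB=(xb,-.054,0))
def pt(p,n):
    if n in C: return car2w(p,C[n])
    if n=='bow': return cra2w(p,(-.038,0,.088))
    if n=='knob': return cra2w(p,hd(p[3],.073,.014))
    if n=='foot': return cra2w(p,hd(p[3],.056,-.006))
    if n=='rL': return cra2w(p,(-.030,.021,0.003))
    if n=='rR': return cra2w(p,(-.030,-.021,0.003))
    if n=='hingeL': return cra2w(p,(.058,0.0,.098))
O={'wrist1':((220,175),4,dict(FR=(88,36),FL=(393,32),BR=(110,424),BL=(393,418),rL=(303,165),rR=(182,168),hingeL=(268,558))),
'scene0':((250,140),5.4,dict(BL=(450,310),BR=(314,487),FR=(60,443),BB=(303,585),bow=(125,192),knob=(250,65))),
'top0':((240,140),7,dict(BL=(472,88),BR=(527,412),FL=(95,185),FR=(142,490),bow=(80,290),knob=(314,220),foot=(260,240)))}
D={k:load(k) for k in O}
items=[(k,n,(o[0]+u[0]/s+ (0.5/s-0.5),o[1]+u[1]/s+(0.5/s-0.5))) for k,(o,s,d) in O.items() for n,u in d.items()]
def res(p):
    return np.concatenate([(proj(D[k][0],D[k][1],pt(p,n))[0]-np.array(uv)) for k,n,uv in items])
if __name__=='__main__':
    s=least_squares(res,[.53,.22,-1.4,1.9],loss='soft_l1')
    p=s.x;print(p,np.degrees(p[2:]))
    for (k,n,uv),r in zip(items,res(p).reshape(-1,2)): print(k,n,r.round(1))
    np.save('p.npy',p)
    for kk in O:
        it=[i for i in items if i[0]==kk]
        f=lambda q:np.concatenate([(proj(D[k][0],D[k][1],pt(q,n))[0]-np.array(uv)) for k,n,uv in it])
        print(kk,least_squares(f,p,loss='soft_l1').x)
E
python3 fit.py
```

```text
[ 0.53135103  0.21682009 -1.44029901  1.80894028] [-82.52305444 103.64464347]
wrist1 FR [-0.7  1.7]
wrist1 FL [0.9 0.1]
wrist1 BR [-1.   0.5]
wrist1 BL [-0.   0.5]
wrist1 rL [0.  0.7]
wrist1 rR [0.6 0.8]
wrist1 hingeL [-0.4  0.1]
scene0 BL [1.3 0.1]
scene0 BR [ 0.5 -0.1]
scene0 FR [-0.3 -0.2]
scene0 BB [-0.6  2. ]
scene0 bow [-3.   3.8]
scene0 knob [ 2.3 -0.2]
top0 BL [-0.6 -0.5]
top0 BR [-0.3 -0. ]
top0 FL [-1.5 -0.4]
top0 FR [-1.2 -0.7]
top0 bow [-1.5  2.8]
top0 knob [-0.5 -0.2]
top0 foot [-0.6 -0.4]
wrist1 [ 0.5312926   0.21816789 -1.43904659  1.80894028]
scene0 [ 0.53254115  0.21715017 -1.44933747  1.7366061 ]
top0 [ 0.53097993  0.21438897 -1.44427983  1.78654218]
```

```bash
cat > ov.py <<'E'
from fit import *
def over(tag,box,s,out,p,zt):
    K,V,f=load(tag); x0,y0,x1,y1=box
    a=cv2.resize(f[y0:y1,x0:x1],None,fx=s,fy=s,interpolation=cv2.INTER_CUBIC)[...,::-1].copy()
    def L(P,c,closed=False):
        q=proj(K,V,P); q=((q-[x0,y0]+.5)*s).round().astype(np.int32)
        cv2.polylines(a,[q],closed,c,1,cv2.LINE_AA)
    t=np.linspace(0,2*np.pi,60)
    L(car2w(p,[C[n] for n in('BL','BR','FR','FL')]),(0,0,255),True)
    for y in(-.021,.021): L(cra2w(p,[(-.03,y,0),(-.03,y,.08)]),(0,200,0))
    b=np.linspace(0,np.pi,20); L(cra2w(p,[(-.038,0.021*np.cos(x),.088-.0+0*np.sin(x)) for x in b]),(0,200,0))
    for z in zt: L(cra2w(p,[(.0315*np.cos(x),.0315*np.sin(x),z) for x in t]),(255,0,0),True)
    L(cra2w(p,[(.052,-.01,0),(.052,-.01,.106),(.052,.01,.106),(.052,.01,0)]),(255,0,255))
    for o,u in((.073,.014),): 
        k=hd(p[3],o,u); L(cra2w(p,[k+[0,-.015,0],k+[0,.015,0]]),(0,255,255))
    L(cra2w(p,[hd(p[3],0,0),hd(p[3],.056,0)]),(0,255,255))
    cv2.imwrite('pics/'+out,a)
if __name__=='__main__':
    import sys
    p=np.load('p.npy'); zt=[float(x) for x in sys.argv[2:]]; v=sys.argv[1]
    over('wrist1',(220,170,350,325),3.8,f'ow{v}.png',p,zt)
    over('scene0',(250,140,350,250),5.4,f'os{v}.png',p,zt)
    over('top0',(240,140,330,220),7,f'ot{v}.png',p,zt)
    a=[cv2.imread(f'pics/o{c}{v}.png') for c in 'wst']
    a=[cv2.resize(x,(int(x.shape[1]*500/x.shape[0]),500)) for x in a]
    cv2.imwrite(f'pics/oA{v}.png',np.hstack(a[:2])); 
E
python3 ov.py 1 0 0.065
```

```text
(no output)
```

View pics/oA1.png

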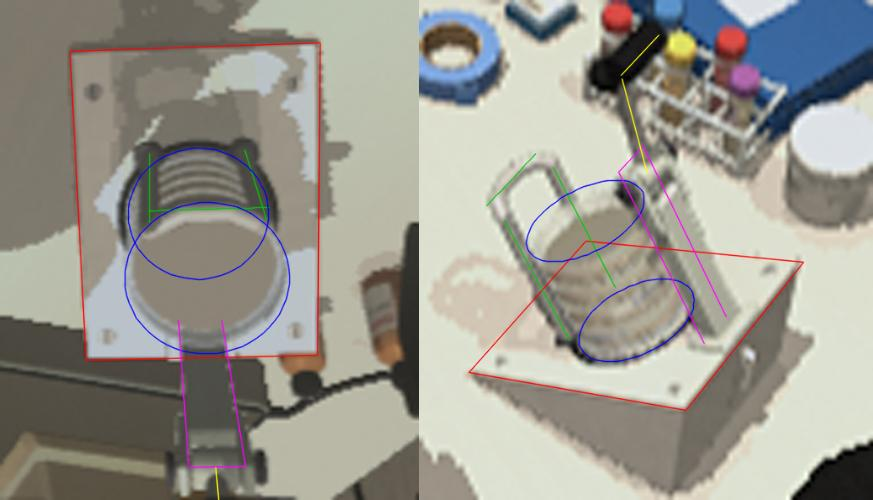

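View pics/ot1.png

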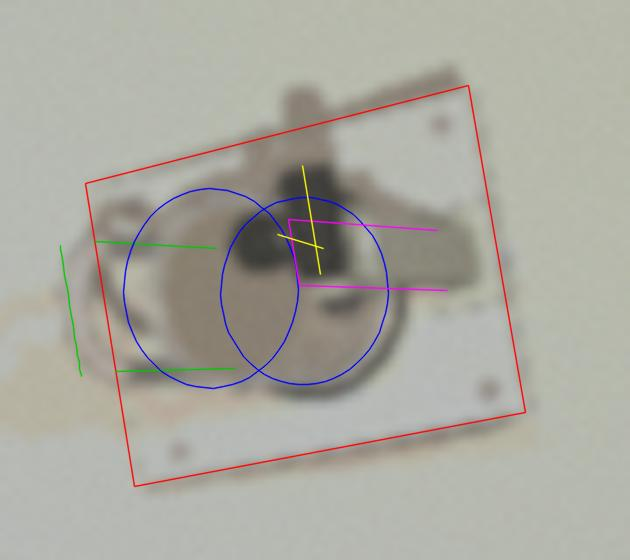

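```bash
cat >> h.py <<'E'
M=np.array([[0,0,1],[.963,-.27,0],[.27,.963,0]]); M/=np.linalg.norm(M,axis=1)[:,None]
CT=np.array([-.0677,-.163,-.0004])
def campose(cam,look,roll_up=(0,0,1)):
    cam=np.array(cam,float);z=np.array(look)-cam;z/=np.linalg.norm(z)
    x=np.cross(z,roll_up);x/=np.linalg.norm(x);y=np.cross(z,x)
    Rt=np.array([x,y,z]).T@M
    return cam-Rt@CT, Ro.from_matrix(Rt).as_quat()
E
python3 - <<'E'
from h import *
tgt=(.53,.25,.10)
for cam in [(.30,.25,.36),(.30,.30,.36),(.33,.3,.38),(.3,.2,.38),(.36,.28,.38),(.40,.40,.36),(.45,.45,.4),(.4,.28,.42)]:
  for up in [(0,0,1),(0,0,-1)]:
    P,q=campose(cam,tgt,up)
    j=kinematics.solve_ik(P,q); print(cam,up,P.round(3),None if j is None else np.round(j,2))
E
```

```text
(0.3, 0.25, 0.36) (0, 0, 1) [0.4   0.25  0.215] None
(0.3, 0.25, 0.36) (0, 0, -1) [0.432 0.25  0.243] [ 0.74 -0.06  2.14 -0.44  0.77 -0.56]
(0.3, 0.3, 0.36) (0, 0, 1) [0.399 0.278 0.216] [ 1.29  0.22  2.32 -1.28  1.08 -2.27]
(0.3, 0.3, 0.36) (0, 0, -1) [0.43  0.272 0.244] [ 0.84  0.01  2.07 -0.52  0.89 -0.22]
(0.33, 0.3, 0.38) (0, 0, 1) [0.414 0.279 0.226] [ 1.19  0.15  2.25 -1.16  1.02 -2.47]
(0.33, 0.3, 0.38) (0, 0, -1) [0.447 0.271 0.251] [ 0.75  0.04  1.98 -0.37  0.95 -0.38]
(0.3, 0.2, 0.38) (0, 0, 1) [0.394 0.22  0.232] None
(0.3, 0.2, 0.38) (0, 0, -1) [0.426 0.228 0.26 ] [ 0.61 -0.14  2.16 -0.24  0.74 -1.03]
(0.36, 0.28, 0.38) (0, 0, 1) [0.433 0.267 0.22 ] [ 1.07  0.09  2.27 -1.16  0.87 -2.63]
(0.36, 0.28, 0.38) (0, 0, -1) [0.468 0.261 0.242] [ 0.64  0.08  1.95 -0.25  0.94 -0.62]
(0.4, 0.4, 0.36) (0, 0, 1) [0.458 0.332 0.208] [ 1.12  0.5   1.77 -0.84  1.42 -2.36]
(0.4, 0.4, 0.36) (0, 0, -1) [0.481 0.307 0.234] [ 0.8   0.27  1.76 -0.41  1.18  0.26]
(0.45, 0.45, 0.4) (0, 0, 1) [0.481 0.371 0.245] [ 1.03  0.62  1.44 -0.67  1.7  -2.35]
(0.45, 0.45, 0.4) (0, 0, -1) [0.495 0.339 0.27 ] [ 0.79  0.34  1.56 -0.32  1.39  0.49]
(0.4, 0.28, 0.42) (0, 0, 1) [0.447 0.269 0.25 ] [ 0.95  0.03  2.14 -0.84  0.88 -3.01]
(0.4, 0.28, 0.42) (0, 0, -1) [0.485 0.261 0.266] [ 0.55  0.14  1.8  -0.09  1.12 -0.76]
```

```bash
python3 - <<'E'
from h import *
tgt=(.53,.25,.10)
P,q=campose((.45,.45,.4),tgt,(0,0,-1)); bot.reach(P,q); snap('wrist','wrist2')
P,q=campose((.33,.3,.38),tgt,(0,0,-1)); bot.reach(P,q); snap('wrist','wrist3')
print(get_obs()['time_s'],get_obs()['wrist_force'])
K,V,f=load('wrist2')
cv2.imwrite('pics/w2b.png',cv2.resize(f[60:300,130:390],None,fx=3,fy=3,interpolation=cv2.INTER_CUBIC)[::-1,::-1,::-1][:600][:,:800])
for t in('2','3'):
    K,V,f=load('wrist'+t); print(proj(K,V,[(.53,.25,.1)]))
E
```

```text
2.65 [-1.00090913  0.46189603  0.70945951]
[[256.31683447 192.32060203]]
[[256.01175976 192.80178534]]
```

View pics/wrist2.png

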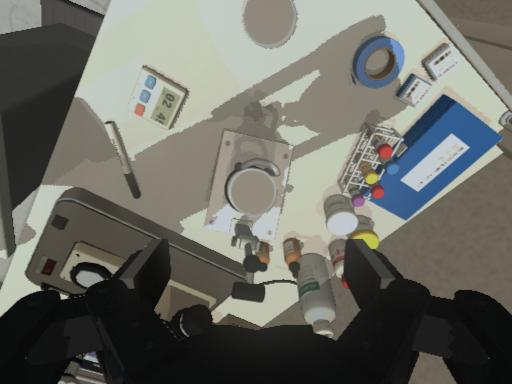

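View pics/wrist3.png

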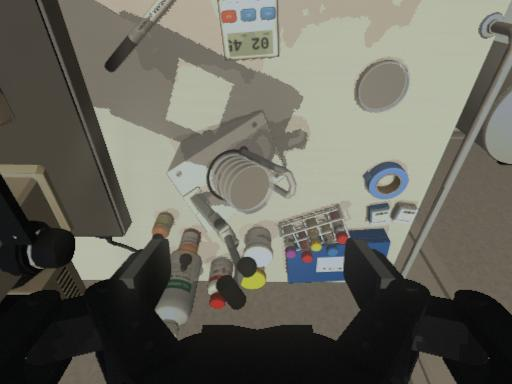

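```bash
python3 - <<'E'
from h import *
for t,b,s in(('2',(195,120,305,305),3.24),('3',(160,105,310,310),2.9)):
    K,V,f=load('wrist'+t); x0,y0,x1,y1=b
    cv2.imwrite(f'pics/w{t}z.png',cv2.resize(f[y0:y1,x0:x1],None,fx=s,fy=s,interpolation=cv2.INTER_CUBIC)[...,::-1])
    if t=='2': cv2.imwrite('pics/w2zz.png',cv2.resize(f[125:240,200:300],None,fx=5,fy=5,interpolation=cv2.INTER_CUBIC)[...,::-1])
    if t=='3': cv2.imwrite('pics/w3zz.png',cv2.resize(f[105:220,160:305],None,fx=5,fy=5,interpolation=cv2.INTER_CUBIC)[...,::-1])
E
```

```text
(no output)
```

View pics/w2zz.png

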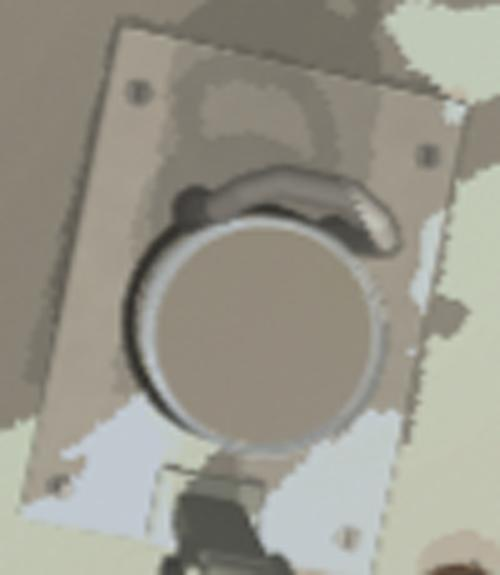

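View pics/w3zz.png

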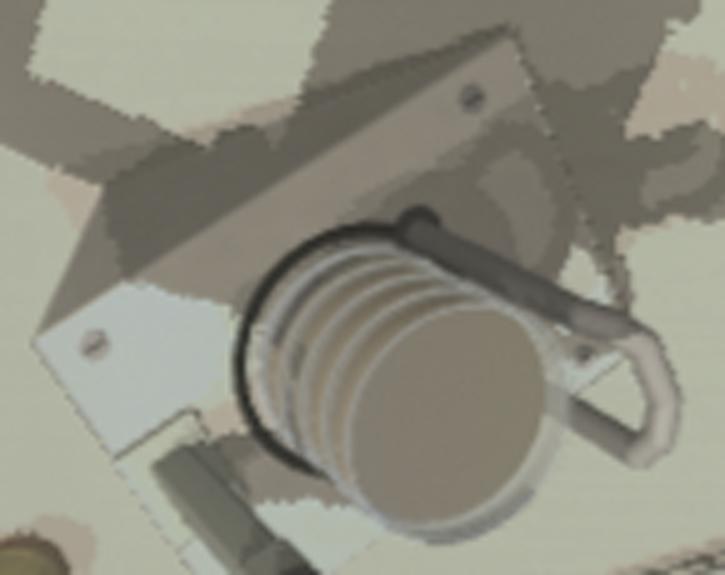

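View pics/w3z.png

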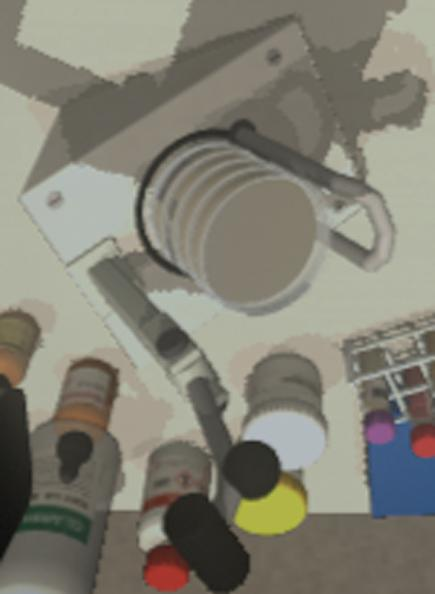

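View pics/w2z.png

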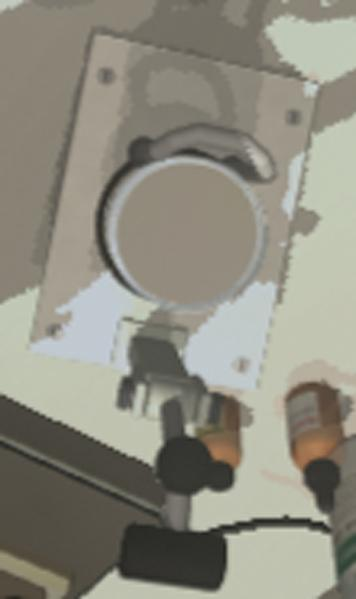

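```bash
cat > fit2.py <<'E'
from h import *
xb=.038/np.tan(A); xf=xb-.126
# p: x y psi theta zt xo dzdeck
def pt(p,n):
    xo=p[5]
    C=dict(BL=(xb,.054,.084),BR=(xb,-.054,.084),FL=(xf,.054,.005),FR=(xf,-.054,.005),BB=(xb,-.054,0))
    if n in C: return car2w(p,np.array(C[n])+[xo,0,0])
    if n=='bow': return cra2w(p,(-.038,0,.088))
    if n=='knob': return cra2w(p,hd(p[3],.073,.014))
    if n=='foot': return cra2w(p,hd(p[3],.056,-.006))
    if n=='rL': return cra2w(p,(-.030,.021,0.0))
    if n=='rR': return cra2w(p,(-.030,-.021,0.0))
    if n=='hinge': return cra2w(p,(.058,0.0,.098))
O=[('wrist1',(220,175),4,dict(FR=(88,36),FL=(393,32),BR=(110,424),BL=(393,418),rL=(303,168),rR=(182,171),hinge=(268,558)),dict(l=160,r=352,b=402)),
('wrist2',(200,125),5,dict(FR=(120,22),FL=(464,100),BR=(22,515),bow=(297,184),rR=(192,210)),dict(r=385,b=452,t=212)),
('wrist2',(195,120),3.24,dict(knob=(173,557),foot=(183,465),hinge=(172,392)),{}),
('wrist3',(160,105),5,dict(FR=(512,28),BR=(37,340),bow=(662,398),rR=(418,222)),dict(r=567,b=543)),
('wrist3',(160,105),2.9,dict(knob=(206,542),foot=(251,469)),{}),
('scene0',(250,140),5.4,dict(BL=(450,310),BR=(314,487),FR=(60,443),BB=(303,585),bow=(125,192),knob=(250,65)),{}),
('top0',(240,140),7,dict(BL=(472,88),BR=(527,412),FL=(95,185),FR=(142,490),bow=(80,290),knob=(314,220),foot=(260,240)),{})]
D={o[0]:load(o[0]) for o in O}
idx={'wrist1':0,'wrist2':0,'wrist3':0,'scene0':1,'top0':2}
t=np.linspace(0,2*np.pi,90)
def res(p,names=None):
    r=[];lab=[]
    for k,o,s,d,e in O:
        K,V,_=D[k]; b=p[6+3*idx[k]:9+3*idx[k]]; V=V.copy();V[:3,3]+=b
        w=1/ (1. if 'wrist' in k else .8)
        for n,u in d.items():
            uv=np.array(o)+(np.array(u)+.5)/s-.5
            r+=list((proj(K,V,pt(p,n))[0]-uv)*w); lab+=[(k,n)]*2
        if e:
            q=np.vstack([proj(K,V,cra2w(p,[(.0315*np.cos(x),.0315*np.sin(x),z) for x in t])) for z in(p[4],p[4]-.009)])
            for c,v in e.items():
                i=0 if c in'lr' else 1; m=q[:,i].min() if c in 'lt' else q[:,i].max()
                r.append(m-(o[i]+(v+.5)/s-.5)); lab.append((k,'lid'+c))
    r=np.array(r)
    if names is not None: return r,lab
    return np.concatenate([np.sign(r)*np.sqrt(2*(np.sqrt(1+r**2)-1)),p[6:15]/.0015,[p[5]/.005]])
if __name__=='__main__':
    s=least_squares(res,np.r_[.53,.215,-1.44,1.8,.065,0,np.zeros(9)],x_scale=np.r_[.01,.01,.05,.05,.01,.01,np.ones(9)*.002])
    p=s.x;print(p[:6].round(4),np.degrees(p[2:4]).round(1)); print((p[6:]*1000).round(1))
    cov=np.linalg.inv(s.jac.T@s.jac); print('sd',np.sqrt(np.diag(cov))[:6].round(4))
    r,l=res(p,1)
    print([(a[0][0]+a[0][-1]+' '+a[1],round(x,1)) for a,x in zip(l,r)])
    np.save('p.npy',p); print('axis66',cra2w(p,(0,0,.066)),'knob',pt(p,'knob'))
E
python3 fit2.py
```

```text
[ 5.3170e-01  2.1540e-01 -1.4354e+00  1.7951e+00  5.5500e-02 -1.2000e-03] [-82.2 102.9]
[-0.1 -0.5  0.9 -0.6 -0.5  0.3  1.   0.5  0.1]
sd [0.0006 0.0007 0.0055 0.0104 0.0016 0.0007]
[('w1 FR', np.float64(-0.8)), ('w1 FR', np.float64(1.5)), ('w1 FL', np.float64(0.6)), ('w1 FL', np.float64(-0.3)), ('w1 BR', np.float64(-0.7)), ('w1 BR', np.float64(0.1)), ('w1 BL', np.float64(0.1)), ('w1 BL', np.float64(-0.1)), ('w1 rL', np.float64(-0.4)), ('w1 rL', np.float64(-0.6)), ('w1 rR', np.float64(0.5)), ('w1 rR', np.float64(-0.4)), ('w1 hinge', np.float64(-0.5)), ('w1 hinge', np.float64(-0.2)), ('w1 lidl', np.float64(-1.4)), ('w1 lidr', np.float64(0.2)), ('w1 lidb', np.float64(0.0)), ('w2 FR', np.float64(-0.2)), ('w2 FR', np.float64(-0.5)), ('w2 FL', np.float64(2.0)), ('w2 FL', np.float64(0.3)), ('w2 BR', np.float64(-0.8)), ('w2 BR', np.float64(0.8)), ('w2 bow', np.float64(3.9)), ('w2 bow', np.float64(0.6)), ('w2 rR', np.float64(1.0)), ('w2 rR', np.float64(-0.6)), ('w2 lidr', np.float64(0.3)), ('w2 lidb', np.float64(0.4)), ('w2 lidt', np.float64(0.1)), ('w2 knob', np.float64(-0.2)), ('w2 knob', 
[... 701 characters left out ...]
0 FR', np.float64(-0.4)), ('s0 BB', np.float64(-0.8)), ('s0 BB', np.float64(2.2)), ('s0 bow', np.float64(-3.5)), ('s0 bow', np.float64(4.9)), ('s0 knob', np.float64(2.7)), ('s0 knob', np.float64(-0.4)), ('t0 BL', np.float64(-0.3)), ('t0 BL', np.float64(-0.6)), ('t0 BR', np.float64(0.3)), ('t0 BR', np.float64(-0.0)), ('t0 FL', np.float64(-1.4)), ('t0 FL', np.float64(-0.2)), ('t0 FR', np.float64(-0.8)), ('t0 FR', np.float64(-0.6)), ('t0 bow', np.float64(-0.4)), ('t0 bow', np.float64(3.8)), ('t0 knob', np.float64(0.4)), ('t0 knob', np.float64(-0.0)), ('t0 foot', np.float64(0.4)), ('t0 foot', np.float64(-0.2))]
axis66 [[0.52698319 0.25013054 0.10191884]] knob [[0.52986068 0.22901331 0.23337687]]
```

```bash
cat > ov2.py <<'E'
from fit2 import *
import sys
p=np.load('p.npy')
def over(tag,box,s,out):
    K,V,f=load(tag); V=V.copy();V[:3,3]+=p[6+3*idx[tag]:9+3*idx[tag]]; x0,y0,x1,y1=box
    a=cv2.resize(f[y0:y1,x0:x1],None,fx=s,fy=s,interpolation=cv2.INTER_CUBIC)[...,::-1].copy()
    def L(P,c,closed=False):
        q=proj(K,V,P); q=((q-[x0,y0]+.5)*s).round().astype(np.int32); cv2.polylines(a,[q],closed,c,1,cv2.LINE_AA)
    for y in(-.021,.021): L(cra2w(p,[(-.03,y,0),(-.03,y,.08),(-.038,y*.7,.088),(-.038,0,.088)]),(0,200,0))
    for z in(p[4],p[4]-.009,p[4]-.0136,p[4]-.0272): L(cra2w(p,[(.0315*np.cos(x),.0315*np.sin(x),z) for x in t]),(255,0,0),True)
    L(cra2w(p,[(.052,-.01,0),(.052,-.01,.106),(.052,.01,.106),(.052,.01,0)]),(255,0,255))
    k=hd(p[3],.073,.014); L(cra2w(p,[k+[0,-.015,0],k+[0,.015,0]]),(0,255,255))
    cv2.imwrite('pics/'+out,a)
over('wrist2',(200,125,300,240),5,'v2.png');over('wrist3',(160,105,305,220),5,'v3.png')
E
python3 ov2.py
```

```text
(no output)
```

View pics/v2.png

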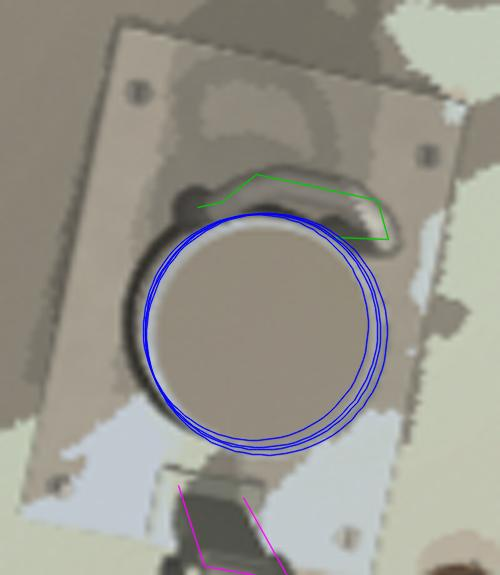

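View pics/v3.png

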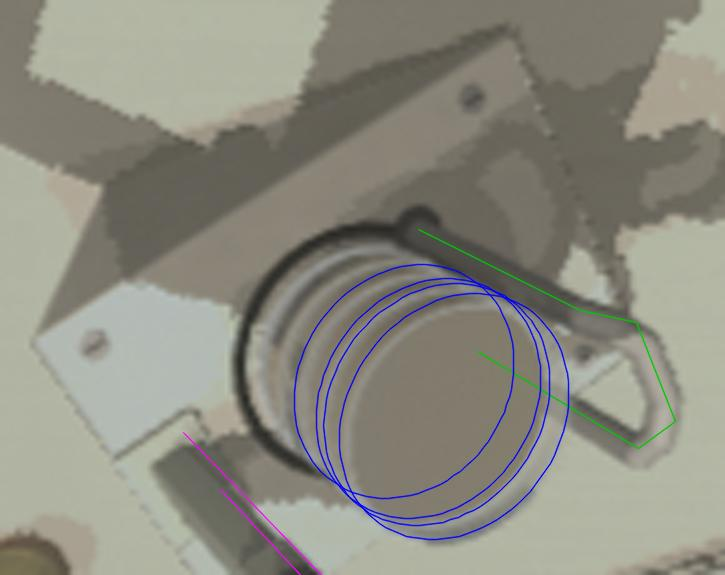

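```bash
sed -i 's/bow=([0-9]*,[0-9]*),//; ' fit2.py; python3 fit2.py | head -3; python3 - <<'E'
from h import *
out=[]
for t,b in(('wrist1',(205,30,305,130)),('wrist3',(335,40,435,130)),('scene0',(195,165,245,205)),('top0',(175,188,225,228))):
    K,V,f=load(t);x0,y0,x1,y1=b; s=400/(x1-x0)
    a=cv2.resize(f[y0:y1,x0:x1],None,fx=s,fy=s,interpolation=cv2.INTER_CUBIC)[...,::-1]
    a=cv2.copyMakeBorder(a[:400],0,400-a.shape[0],0,0,cv2.BORDER_CONSTANT); out.append(a)
cv2.imwrite('pics/d1.png',np.hstack(out[:2])); 
E
```

```text
[ 5.3160e-01  2.1520e-01 -1.4320e+00  1.7968e+00  5.5600e-02 -1.2000e-03] [-82.  102.9]
[ 0.2 -0.6  0.9 -1.2 -0.3  0.4  0.7  0.6  0.1]
sd [0.0006 0.0007 0.0055 0.0112 0.0016 0.0008]
```

View pics/d1.png

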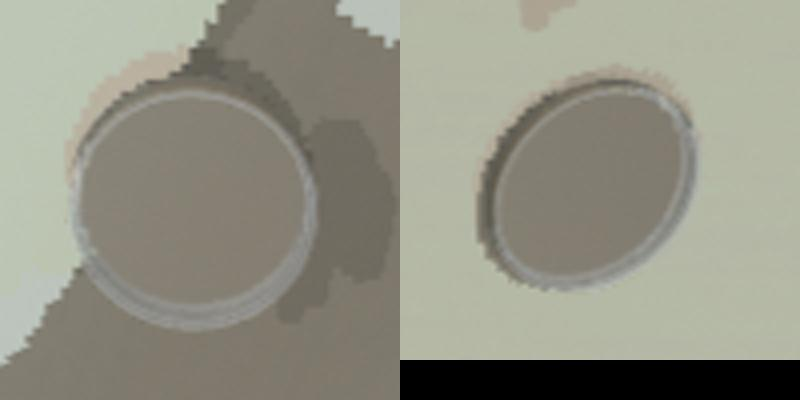

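```bash
python3 - <<'E'
from h import *
p=np.load('p.npy')
B={'wrist1':((205,30),dict(l=70,r=318,t=87,b=330)),'wrist3':((335,40),dict(l=91,r=298,t=80,b=290))}
t=np.linspace(0,2*np.pi,90); circ=lambda c,z:np.c_[c[0]+.0315*np.cos(t),c[1]+.0315*np.sin(t),0*t+z]
def res(c):
    r=[]
    for k,(o,e) in B.items():
        K,V,_=load(k);V=V.copy();V[:3,3]+=p[6:9]
        q=np.vstack([proj(K,V,circ(c,z)) for z in(.0136,.0046)])
        for n,v in e.items():
            i=0 if n in'lr' else 1; m=q[:,i].min() if n in'lt' else q[:,i].max(); r.append(m-(o[i]+(v+.5)/4-.5))
    return np.array(r)
s=least_squares(res,[.475,.423]);print(s.x,res(s.x).round(2)); np.save('dish.npy',s.x)
# IK planning
_,R=cradleR(p[2]); cz=R[:,2];cy=R[:,1]
for sg in(1,-1):
    q=quat(-cz,sg*cy)
    for xz in [(.0,.16),(0,.07),(.12,.20),(.125,.165),(.04,.165),(.0,.17),(-.015,.10)]:
        P=cra2w(p,(xz[0],0,xz[1]))[0]; j=kinematics.solve_ik(P,q); print(sg,xz,P.round(3),None if j is None else np.round(j,2))
for a in np.radians([0,45,90,135]):
    j=kinematics.solve_ik([*s.x,.1],quat((0,0,-1),(np.cos(a),np.sin(a),0))); print(a,None if j is None else np.round(j,2))
E
```

```text
[0.47517947 0.42508744] [-0.32  0.09 -2.34  0.68 -2.61  0.23 -0.2   0.93]
1 (0.0, 0.16) [0.52  0.299 0.182] [ 0.78  0.54  1.54 -0.44  1.44  0.79]
1 (0, 0.07) [0.526 0.252 0.105] [ 0.72  0.59  1.65 -0.48  1.27  0.82]
1 (0.12, 0.2) [0.531 0.22  0.279] [ 0.68  0.38  1.56 -0.47  1.52  0.65]
1 (0.125, 0.165) [0.534 0.197 0.252] [ 0.65  0.39  1.62 -0.49  1.45  0.65]
1 (0.04, 0.165) [0.524 0.268 0.207] [ 0.74  0.49  1.56 -0.46  1.45  0.75]
1 (0.0, 0.17) [0.519 0.305 0.19 ] [ 0.79  0.54  1.52 -0.44  1.45  0.78]
1 (-0.015, 0.1) [0.522 0.28  0.123] [ 0.76  0.59  1.6  -0.46  1.33  0.82]
-1 (0.0, 0.16) [0.52  0.299 0.182] [ 0.78  0.54  1.54 -0.44  1.44 -2.35]
-1 (0, 0.07) [0.526 0.252 0.105] [ 0.72  0.59  1.65 -0.48  1.27 -2.33]
-1 (0.12, 0.2) [0.531 0.22  0.279] [ 0.68  0.38  1.56 -0.47  1.52 -2.5 ]
-1 (0.125, 0.165) [0.534 0.197 0.252] [ 0.65  0.39  1.62 -0.49  1.45 -2.49]
-1 (0.04, 0.165) [0.524 0.268 0.207] [ 0.74  0.49  1.56 -0.46  1.45 -2.4 ]
-1 (0.0, 0.17) [0.519 0.305 0.19 ] [ 0.79  0.54  1.52 -0.44  1.45 -2.36]
-1 (-0.015, 0.1) [0.522 0.28  0.123] [ 0.76  0.59  1.6  -0.46  1.33 -2.32]
0.0 [ 0.73  0.49  1.69 -0.    0.96  0.73]
0.7853981633974483 [ 0.73  0.49  1.69  0.    0.96 -0.06]
1.5707963267948966 [ 0.73  0.49  1.69 -0.    0.96 -0.84]
2.356194490192345 [ 0.73  0.49  1.69 -0.    0.96 -1.63]
```

```bash
cat >> h.py <<'E'
def frames():
    p=np.load('p.npy'); _,R=cradleR(p[2]); return p,R,quat(-R[:,2],R[:,1])
def guarded(dirv,dist,step,fstop,vel=.03,settle=0.0,log=False):
    """step along dirv until force change against motion exceeds fstop; returns travelled, force"""
    d=np.array(dirv)/np.linalg.norm(dirv)
    p0=np.array(CUR['p']); q=CUR['q']; bot.dwell(.1)
    f0=np.mean([get_obs()['wrist_force'] for _ in range(3)],axis=0); n=int(round(dist/step)); fs=[]
    for i in range(1,n+1):
        bot.servo_line(p0+d*step*i,q,vel)
        if settle: bot.dwell(settle)
        f=get_obs()['wrist_force']-f0; a=-f@d; fs.append(round(a,2))
        if a>fstop: break
    CUR['p']=p0+d*step*i
    if log: print('guard f',fs)
    return i*step,a,f
CUR={}
def go(P,q,vel=None):
    P=np.array(P,float)
    if vel: bot.servo_line(P,q,vel)
    else: bot.reach(P,q)
    CUR['p']=P;CUR['q']=q
E
python3 - <<'E'
from h import *
p,R,_=frames()
B={'wrist1':((205,30),dict(l=70,r=318,b=330)),'wrist3':((335,40),dict(r=298,b=290))}
t=np.linspace(0,2*np.pi,90); circ=lambda c,z:np.c_[c[0]+.0315*np.cos(t),c[1]+.0315*np.sin(t),0*t+z]
def res(c):
    r=[]
    for k,(o,e) in B.items():
        K,V,_=load(k);V=V.copy();V[:3,3]+=p[6:9]
        q=np.vstack([proj(K,V,circ(c,z)) for z in(.0136,.0046)])
        for n,v in e.items():
            i=0 if n in'lr' else 1; m=q[:,i].min() if n in'lt' else q[:,i].max(); r.append(m-(o[i]+(v+.5)/4-.5))
    return np.array(r)
s=least_squares(res,[.475,.423]);print(s.x,res(s.x).round(2)); np.save('dish.npy',s.x); c=s.x
q=quat((0,0,-1),R[:,1])
hand.move_gripper(.076,25)
go([*c,.14],q); snap('wrist','w4')
go([*c,.045],q,.2)
print(get_obs()['time_s'],get_obs()['gripper_width'])
go([*c,.030],q,.08); snap('wrist','w5')
print(guarded((0,0,-1),.016,.001,2.0,vel=.03,log=True),CUR['p'],get_obs()['time_s'])
np.save('cur.npy',CUR['p'])
snap('wrist','w6');snap('scene','s6')
E
```

```text
[0.47499623 0.42542476] [-0.5  -0.04  0.39  0.53  0.74]
4.5083 0.07573302918504064
guard f [np.float64(0.37), np.float64(0.7), np.float64(0.74), np.float64(0.73), np.float64(0.78), np.float64(0.63), np.float64(0.28), np.float64(1.0), np.float64(1.46), np.float64(1.29), np.float64(0.16), np.float64(1.09), np.float64(0.42), np.float64(0.47), np.float64(0.86), np.float64(0.58)]
(0.016, np.float64(0.5846079706215853), array([-0.01347782, -0.59307682,  0.58460797])) [0.47499623 0.42542476 0.014     ] 8.9917
```

View pics/w6.png

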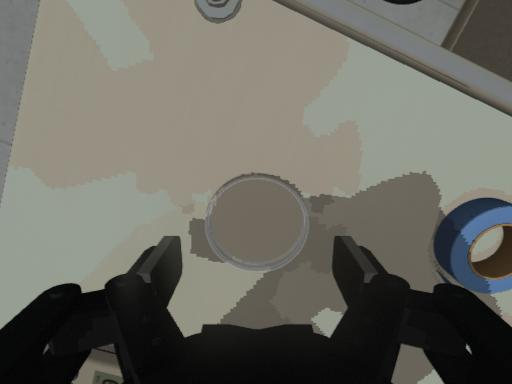

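View pics/w4.png

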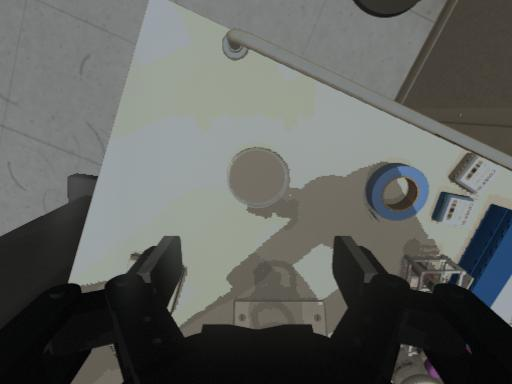

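```bash
python3 - <<'E'
from h import *
p,R,_=frames()
t=np.linspace(0,2*np.pi,90); circ=lambda c,z:np.c_[c[0]+.0315*np.cos(t),c[1]+.0315*np.sin(t),0*t+z]
for bias in(0,1):
  for tag,e in (('w6',dict(l=206,r=309,b=271)),('w4',dict(l=227.5,r=290,b=208.5))):
    K,V,_=load(tag);V=V.copy();V[:3,3]+=p[6:9]*bias
    def res(c):
        q=np.vstack([proj(K,V,circ(c,z)) for z in(.0136,.0046)]); r=[]
        for n,v in e.items():
            i=0 if n in'lr' else 1; m=q[:,i].min() if n in'lt' else q[:,i].max(); r.append(m-v)
        return np.array(r)
    s=least_squares(res,[.475,.423]);print(bias,tag,s.x,res(s.x).round(1))
o=get_obs();print(o['position'],o['time_s'],o['wrist_force'])
a=cv2.imread('pics/w6.png');cv2.imwrite('pics/w6z.png',cv2.resize(a[150:320,120:390],None,fx=2.9,fy=2.9,interpolation=cv2.INTER_CUBIC))
a=cv2.imread('pics/s6.png');cv2.imwrite('pics/s6z.png',cv2.resize(a[120:240,150:290],None,fx=4.9,fy=4.9,interpolation=cv2.INTER_CUBIC))
E
```

```text
0 w6 [0.47554651 0.42746148] [-1.1  1.1  0.1]
0 w4 [0.4772218  0.42564057] [ 0.3 -0.3 -0. ]
1 w6 [0.47550013 0.42648884] [-0.7  0.7  0.1]
1 w4 [0.4771461  0.42491783] [ 0.4 -0.4 -0. ]
[0.47498736 0.42540803 0.01397917] 9.0917 [-0.65164615 -0.12112695 -0.27814066]
```

View pics/w6z.png

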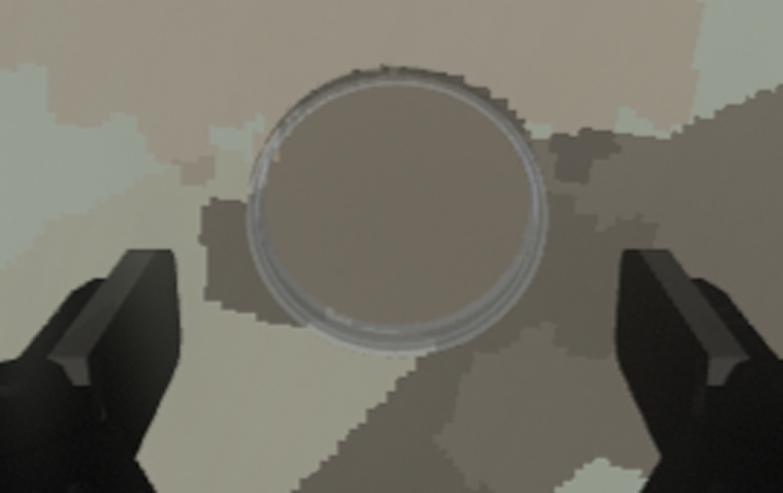

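View pics/s6z.png

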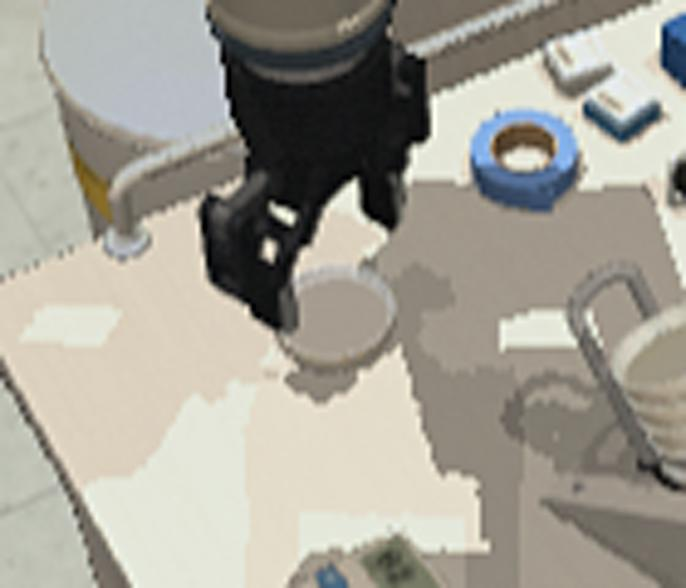

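```bash
python3 - <<'E'
from h import *
p,R,_=frames(); K,V,_=load('s6'); K6,V6,_=load('w6')
o=get_obs(); Rt=Ro.from_quat(o['orientation']).as_matrix()
for ty in(-.03,-.015,0,.009,.017):
  for sz in(-1,1):
    P=o['position']+Rt@np.array([0,ty,sz*.038]); P2=o['position']+Rt@np.array([-.011,ty,sz*.038]); 
    print(ty,sz,P.round(3),((proj(K,V,P)[0]-[150,120])*4.9).round(0), ((proj(K6,V6,P2)[0]-[120,150])*2.9).round(0))
E
```

```text
-0.03 -1 [0.437 0.42  0.044] [282. 321.] [170. 233.]
-0.03 1 [0.513 0.431 0.044] [379. 226.] [618. 234.]
-0.015 -1 [0.437 0.42  0.029] [285. 340.] [191. 201.]
-0.015 1 [0.513 0.431 0.029] [380. 246.] [598. 202.]
0 -1 [0.437 0.42  0.014] [288. 358.] [208. 175.]
0 1 [0.513 0.431 0.014] [382. 264.] [581. 175.]
0.009 -1 [0.437 0.42  0.005] [289. 369.] [217. 161.]
0.009 1 [0.513 0.431 0.005] [383. 276.] [573. 161.]
0.017 -1 [ 0.437  0.42  -0.003] [291. 379.] [224. 150.]
0.017 1 [ 0.513  0.431 -0.003] [384. 285.] [565. 150.]
```

```bash
python3 - <<'E'
from h import *
p,R,_=frames(); c=np.load('dish.npy'); q=quat((0,0,-1),R[:,1])
CUR['p']=np.load('cur.npy');CUR['q']=q
print(guarded((0,0,-1),.024,.0015,3.0,vel=.05,log=True),CUR['p'],get_obs()['position'],get_obs()['time_s'])
np.save('cur.npy',CUR['p'])
snap('wrist','w7');snap('scene','s7')
a=cv2.imread('pics/w7.png');b=cv2.imread('pics/s7.png')
cv2.imwrite('pics/z7.png',np.hstack([cv2.resize(a[150:320,120:390],(476,300),interpolation=cv2.INTER_CUBIC),cv2.resize(b[140:220,170:250],(300,300),interpolation=cv2.INTER_CUBIC)]))
E
```

```text
guard f [np.float64(-0.36), np.float64(-0.22), np.float64(-0.38), np.float64(-0.35), np.float64(0.06), np.float64(-0.18), np.float64(0.09), np.float64(-0.35), np.float64(-0.35), np.float64(-1.27), np.float64(0.48), np.float64(-0.32), np.float64(1.29), np.float64(-0.25), np.float64(0.16), np.float64(-0.32)]
(0.024, np.float64(-0.31544258051556007), array([ 0.4918288 ,  1.07569062, -0.31544258])) [ 0.47499623  0.42542476 -0.01      ] [ 0.47495574  0.42538499 -0.01008814] 13.1917
```

View pics/z7.png

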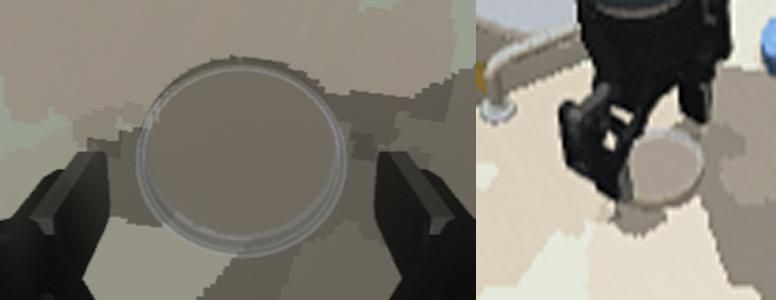

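```bash
python3 - <<'E'
from h import *
p,R,_=frames(); q=quat((0,0,-1),R[:,1])
CUR['p']=np.load('cur.npy');CUR['q']=q
print(guarded((0,0,-1),.020,.002,3.0,vel=.06,log=True),CUR['p'],get_obs()['position'],get_obs()['time_s'])
np.save('cur.npy',CUR['p'])
snap('wrist','w8');snap('scene','s8')
a=cv2.imread('pics/w8.png');b=cv2.imread('pics/s8.png')
cv2.imwrite('pics/z8.png',np.hstack([cv2.resize(a[150:320,120:390],(476,300),interpolation=cv2.INTER_CUBIC),cv2.resize(b[140:220,170:250],(300,300),interpolation=cv2.INTER_CUBIC)]))
E
```

```text
guard f [np.float64(-0.26), np.float64(0.08), np.float64(-0.51), np.float64(-1.16), np.float64(-0.29), np.float64(-0.2), np.float64(-0.05), np.float64(-0.44), np.float64(-0.84), np.float64(0.09)]
(0.02, np.float64(0.08506130833891978), array([-0.02921774,  0.61481677,  0.08506131])) [ 0.47499623  0.42542476 -0.03      ] [ 0.47490732  0.42534429 -0.03015628] 15.8917
```

View pics/z8.png

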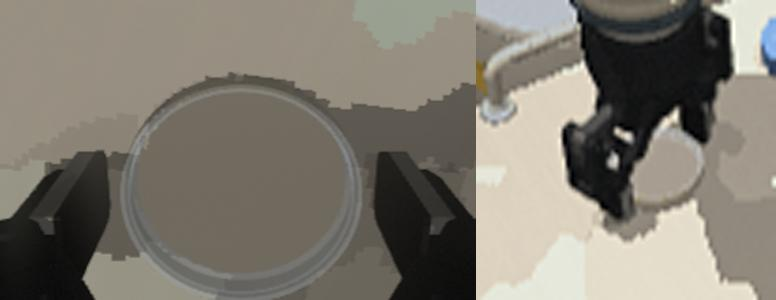

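```bash
python3 - <<'E'
from h import *
p,R,_=frames(); q=quat((0,0,-1),R[:,1])
P=np.load('cur.npy'); tx=np.array([R[0,0],R[1,0],0]);tx/=np.linalg.norm(tx)
go(P-tx*.0035+[0,0,.003],q,.05)
f0=get_obs()['wrist_force']
hand.move_gripper(.0,25)
o=get_obs();print(o['gripper_width'],o['wrist_force']-f0,o['time_s'],o['position'])
np.save('cur.npy',CUR['p'])
snap('wrist','w9');snap('scene','s9')
a=cv2.imread('pics/w9.png');b=cv2.imread('pics/s9.png')
cv2.imwrite('pics/z9.png',np.hstack([cv2.resize(a[150:320,120:390],(476,300),interpolation=cv2.INTER_CUBIC),cv2.resize(b[140:220,170:250],(300,300),interpolation=cv2.INTER_CUBIC)]))
E
```

```text
0.06137410051750563 [-2.71881138 -0.33856567  7.5782409 ] 16.5333 [ 0.47473317  0.42913319 -0.02616054]
```

View pics/z9.png

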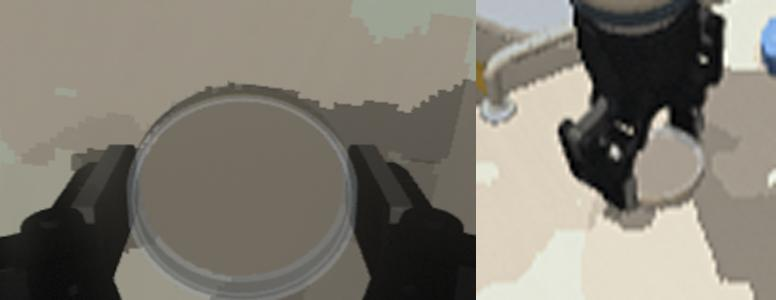

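```bash
python3 - <<'E'
from h import *
p,R,_=frames(); q=quat((0,0,-1),R[:,1])
P=np.load('cur.npy'); CUR['q']=q
go(P+[0,0,.02],q,.06); o=get_obs();print(o['gripper_width'],o['wrist_force'],o['time_s'])
go(P+[0,0,.15],q,.25); o=get_obs();print(o['gripper_width'],o['wrist_force'],o['time_s'],o['position'])
snap('wrist','w10');snap('scene','s10')
a=cv2.imread('pics/w10.png');b=cv2.imread('pics/s10.png')
cv2.imwrite('pics/z10.png',np.hstack([cv2.resize(a[150:320,120:390],(476,300),interpolation=cv2.INTER_CUBIC),cv2.resize(b[100:200,170:270],(300,300),interpolation=cv2.INTER_CUBIC)]))
E
```

```text
0.06127863952812501 [-0.09628953  0.19431302 -0.14218832] 17.1167
0.06131508797322772 [-1.00484205  0.53897749 -0.72019622] 17.7833 [0.47386808 0.42832257 0.12185772]
```

View pics/z10.png

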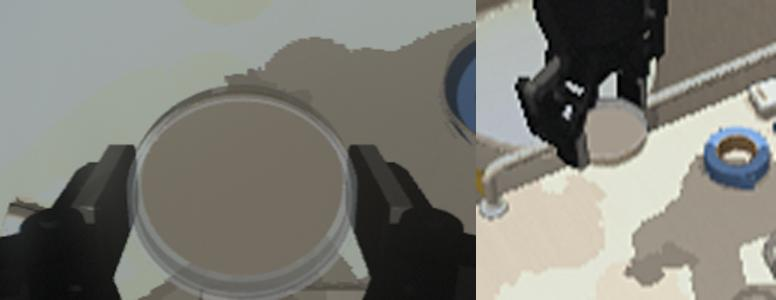

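```bash
python3 - <<'E'
from h import *
p,R,_=frames()
a=cv2.imread('pics/w10.png');cv2.imwrite('pics/w10z.png',cv2.resize(a[180:330,180:340],None,fx=4,fy=4,interpolation=cv2.INTER_CUBIC))
K,V,_=load('w10');o=get_obs();Rt=Ro.from_quat(o['orientation']).as_matrix()
t=np.linspace(0,2*np.pi,90)
def circ(c,y): return o['position']+np.c_[c[0]+.0315*np.cos(t),0*t+y,c[1]+.0315*np.sin(t)]@Rt.T
S=1.763;e=dict(l=120+130/S,r=120+356/S,t=150+90/S,b=150+298/S)
for bias in(0,1):
    W=V.copy();W[:3,3]+=p[6:9]*bias
    def res(c):
        q=np.vstack([proj(K,W,circ(c,y)) for y in(c[2],c[2]+.009)]);r=[]
        for n,v in e.items():
            i=0 if n in'lr' else 1; m=q[:,i].min() if n in'lt' else q[:,i].max(); r.append(m-v)
        return np.array(r)
    s=least_squares(res,[0,0,-.04]);print(s.x,res(s.x).round(1))
E
```

```text
[ 0.00641845  0.00155662 -0.03439796] [ 0.6 -0.6 -0.7  0.7]
[ 0.00676484  0.0013715  -0.03547354] [ 0.6 -0.6 -0.7  0.7]
```

View pics/w10z.png

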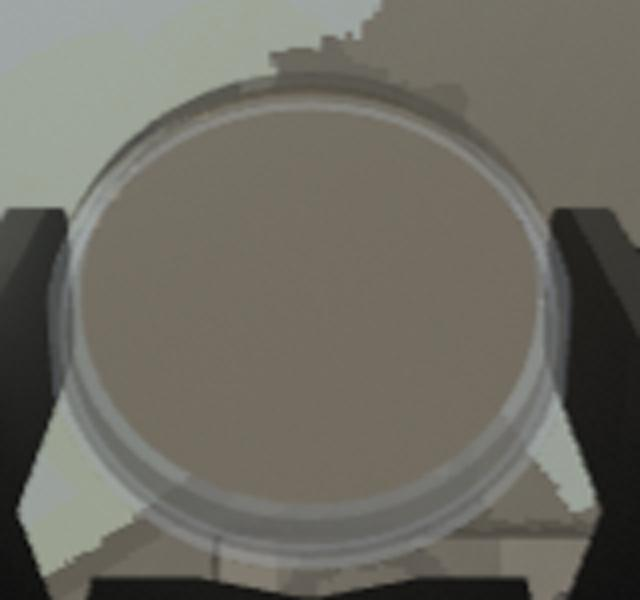

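```bash
python3 - <<'E'
from h import *
p,R,_=frames()
K,V,_=load('w10');o=get_obs();Rt=Ro.from_quat(o['orientation']).as_matrix()
t=np.linspace(0,2*np.pi,90)
def circ(c,y): return o['position']+np.c_[c[0]+.0315*np.cos(t),0*t+y,c[1]+.0315*np.sin(t)]@Rt.T
e=dict(l=192,r=322.75,t=198,b=321.25)
for mode in('lrb','lrtb'):
  for ty in (None,-.039,-.036):
    W=V.copy();W[:3,3]+=p[6:9]
    def res(c):
        y0=c[2] if ty is None else ty
        q=np.vstack([proj(K,W,circ(c,y)) for y in(y0,y0+.009)]);r=[]
        for n in mode:
            v=e[n];i=0 if n in'lr' else 1; m=q[:,i].min() if n in'lt' else q[:,i].max(); r.append(m-v)
        return np.array(r)
    s=least_squares(res,[0,0,-.04][:2 if ty else 3]);print(mode,ty,s.x.round(4),res(s.x).round(1))
E
```

```text
lrb None [ 0.0046  0.0011 -0.0393] [-0.  0.  0.]
lrb -0.039 [0.0048 0.0011] [ 0.2 -0.2 -0. ]
lrb -0.036 [0.0071 0.0011] [ 1.7 -1.7 -0.3]
lrtb None [ 0.0044  0.0011 -0.0394] [-0.1  0.1  0.1 -0.1]
lrtb -0.039 [0.0046 0.0011] [ 0.1 -0.1  0.2 -0.3]
lrtb -0.036 [0.0061 0.0011] [ 1.6 -1.6  1.4 -1.9]
```

```bash
cat >> h.py <<'E'
OFF=np.array([.0045,.001,-.0257])  # dish underside centre: tool x, tool z, tool y
def tcp_for(xd,yd,zd):
    p,R,q=frames(); return cra2w(p,(xd-OFF[0],yd-OFF[1],zd+OFF[2]))[0]
E
python3 - <<'E'
from h import *
p,R,q=frames(); cz=R[:,2]
for z in(.12,.068,.05): print(kinematics.solve_ik(tcp_for(.004,0,z),q).round(2))
go(tcp_for(.004,0,.120),q)
snap('wrist','w11');snap('scene','s11')
print(get_obs()['position']-CUR['p'],get_obs()['time_s'],get_obs()['gripper_width'],get_obs()['wrist_force'])
a=cv2.imread('pics/w11.png');b=cv2.imread('pics/s11.png')
cv2.imwrite('pics/z11.png',np.hstack([cv2.resize(a[130:384,80:430],(480,350),interpolation=cv2.INTER_CUBIC),cv2.resize(b[120:250,230:350],(320,350),interpolation=cv2.INTER_CUBIC)]))
E
```

```text
[ 0.74  0.57  1.62 -0.47  1.31  0.81]
[ 0.71  0.61  1.68 -0.5   1.22  0.83]
[ 0.69  0.63  1.7  -0.51  1.19  0.84]
[-0.00040474  0.00073132 -0.0003998 ] 18.6333 0.0612784886234582 [-0.9537914   0.5299688  -0.13595112]
```

View pics/z11.png

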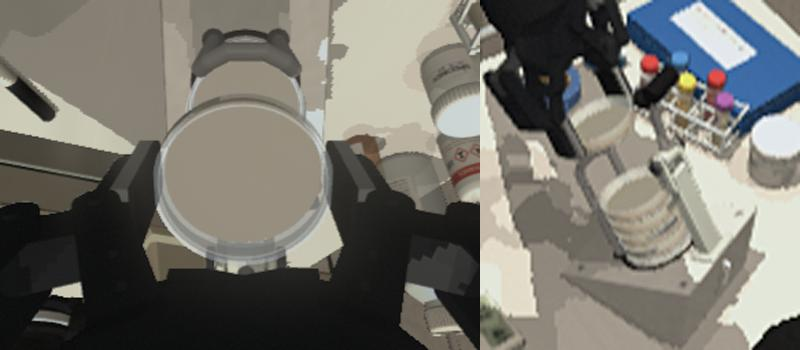

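```bash
python3 - <<'E'
from h import *
p,R,q=frames()
K,V,f=load('w11');V=V.copy();V[:3,3]+=p[6:9]
x0,y0,s=160,140,4.4; a=cv2.resize(f[140:276,160:340],None,fx=s,fy=s,interpolation=cv2.INTER_CUBIC)[...,::-1].copy()
t=np.linspace(0,2*np.pi,60)
def L(P,c,closed=False):
    qq=proj(K,V,P); qq=((qq-[x0,y0]+.5)*s).round().astype(np.int32); cv2.polylines(a,[qq],closed,c,1,cv2.LINE_AA)
for y in(-.021,.021):
  for dy in(-.004,.004): L(cra2w(p,[(-.03,y+dy,0),(-.03,y+dy,.08)]),(0,200,0))
L(cra2w(p,[(-.038,-.01,.088),(-.038,.01,.088)]),(0,200,0))
L(cra2w(p,[(.0315*np.cos(x),.0315*np.sin(x),p[4]) for x in t]),(255,0,0),True)
for z in(.1336,.1246): L(cra2w(p,[(.004+.0315*np.cos(x),.0315*np.sin(x),z) for x in t]),(0,0,255),True)
cv2.imwrite('pics/v11.png',a)
E
```

View pics/v11.png

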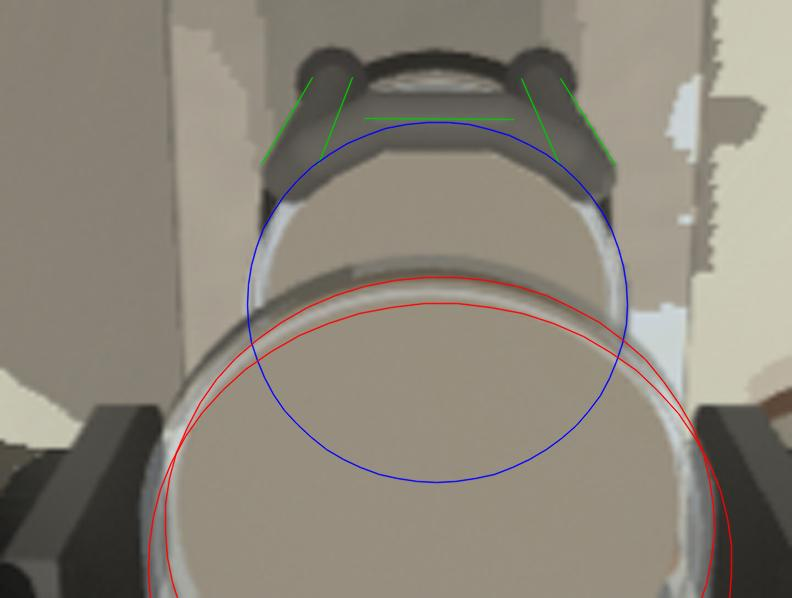

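```bash
python3 - <<'E'
from h import *
p,R,q=frames(); bot.dwell(.3)
o=get_obs(); Pt=tcp_for(.004,0,.12); print('err cradle mm',(R.T@(o['position']-Pt)*1000).round(2),(Ro.from_quat(o['orientation'])*Ro.from_quat(q).inv()).as_rotvec().round(4))
snap('wrist','w12'); K,V,f=load('w12');W=V.copy();W[:3,3]+=p[6:9]
Rt=Ro.from_quat(o['orientation']).as_matrix(); c=-V[:3,:3].T@V[:3,3]; print('CT',Rt.T@(c-o['position']))
cv2.imwrite('pics/w12z.png',cv2.resize(f[180:330,180:340],None,fx=4,fy=4,interpolation=cv2.INTER_CUBIC)[...,::-1])
E
```

```text
err cradle mm [-0.03  0.02  0.38] [ 0.0009 -0.0003  0.0001]
CT [-0.06824229 -0.16268505  0.00061285]
```

View pics/w12z.png

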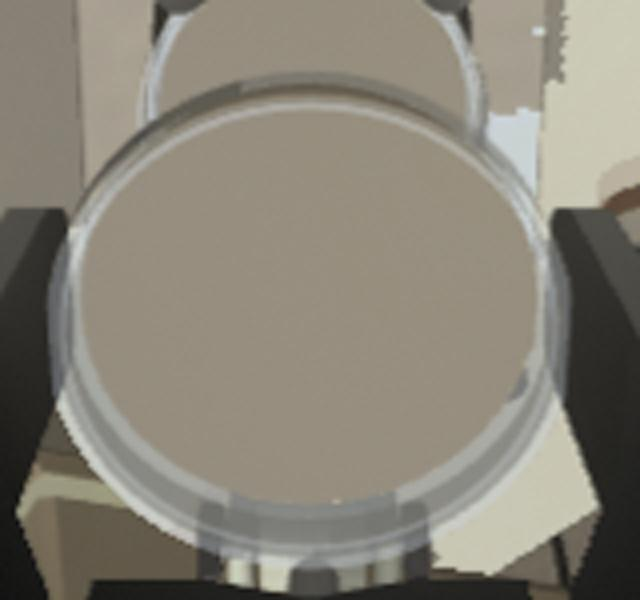

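```bash
python3 - <<'E'
from h import *
p,R,q=frames()
K,V,f=load('w12');W=V.copy();W[:3,3]+=p[6:9]
t=np.linspace(0,2*np.pi,90)
e=dict(l=191.6,r=322.4,t=197.6,b=320.9)
def res(c):
    qq=np.vstack([proj(K,W,cra2w(p,np.c_[c[0]+.0315*np.cos(t),c[1]+.0315*np.sin(t),0*t+z])) for z in(c[2],c[2]-.009)]);r=[]
    for n,v in e.items():
        i=0 if n in'lr' else 1; m=qq[:,i].min() if n in'lt' else qq[:,i].max(); r.append(m-v)
    return np.array(r)
s=least_squares(res,[0,0,.13]);print(s.x.round(4),res(s.x).round(2))
E
```

```text
[ 0.0037 -0.0005  0.1325] [-0.08  0.08  0.08 -0.09]
```

```bash
python3 - <<'E'
from h import *
p,R,q=frames(); cz=R[:,2]
go(tcp_for(.004,.0005,.120),q,.1); 
go(tcp_for(.004,.0005,.068),q,.1)
print(get_obs()['time_s'],get_obs()['wrist_force'])
r=guarded(-cz,.016,.001,2.2,vel=.05,settle=.05,log=True)
print(r[0],r[1],(R.T@r[2]).round(2),'z=',.068-r[0],get_obs()['time_s'],get_obs()['gripper_width'])
np.save('cur.npy',CUR['p']); snap('wrist','w13'); snap('scene','s13')
E
```

```text
19.9 [ 0.3596116  -0.42543702 -0.17361687]
guard f [np.float64(0.4), np.float64(0.03), np.float64(0.82), np.float64(0.1), np.float64(0.0), np.float64(0.54), np.float64(1.32), np.float64(0.25), np.float64(1.71), np.float64(4.32)]
0.01 4.319280952795144 [-0.05 -1.12  4.32] z= 0.058 23.0 0.06115473481433966
```

View pics/w13.png

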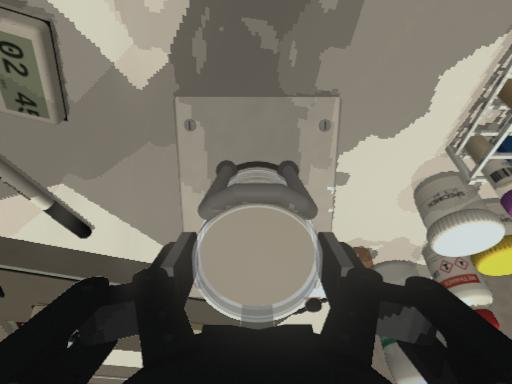

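```bash
python3 - <<'E'
from h import *
p,R,q=frames(); cz=R[:,2];cx=R[:,0]
go(np.load('cur.npy')+cz*.0025,q,.03)
go(CUR['p']-cx*.002,q,.03)
r=guarded(-cx,.0056,.0007,2.0,vel=.03,settle=.05,log=True)
print(r[0],r[1],(R.T@r[2]).round(2),'x=',.002-r[0],get_obs()['time_s'],get_obs()['gripper_width'])
np.save('cur.npy',CUR['p']); snap('wrist','w14')
a=cv2.imread('pics/w14.png');cv2.imwrite('pics/w14z.png',cv2.resize(a[150:330,170:350],None,fx=3.3,fy=3.3,interpolation=cv2.INTER_CUBIC))
E
```

```text
guard f [np.float64(-0.61), np.float64(2.03)]
0.0014 2.02666119275599 [ 2.03 -0.23 -1.45] x= 0.0006000000000000001 24.3 0.06123976374951519
```

View pics/w14z.png

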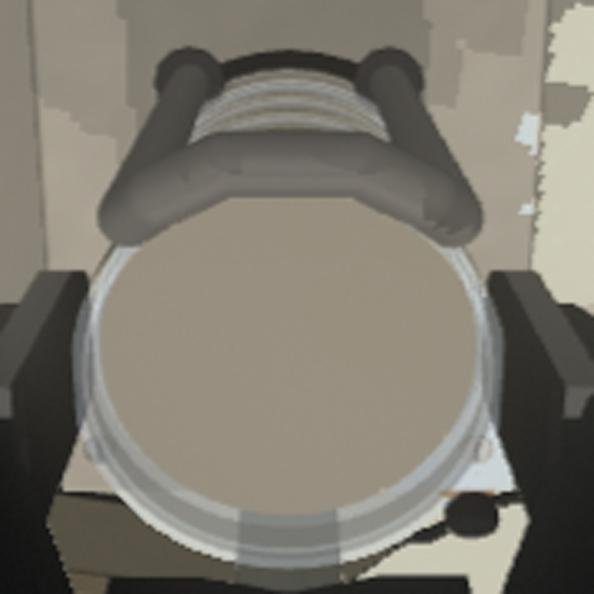

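```bash
python3 - <<'E'
from h import *
p,R,q=frames(); cz=R[:,2];cx=R[:,0]
CUR.update(p=np.load('cur.npy'),q=q)
def F():
    r=[]
    for _ in range(4): r.append(R.T@get_obs()['wrist_force']); bot.dwell(.03)
    return np.mean(r,axis=0).round(2)
print(F())
for i in range(3):
    go(CUR['p']-cx*.0005,q,.03); bot.dwell(.05); f=F(); print(i,f)
    if f[0]>3.5: break
np.save('cur.npy',CUR['p']);print(get_obs()['time_s'],i)
E
```

```text
[ 2.49 -0.18  0.13]
0 [ 6.26 -0.21  0.65]
24.9167 0
```

```bash
python3 - <<'E'
from h import *
p,R,q=frames(); cz=R[:,2];cx=R[:,0]
def F():
    r=[]
    for _ in range(4): r.append(R.T@get_obs()['wrist_force']); bot.dwell(.03)
    return np.mean(r,axis=0).round(2)
go(np.load('cur.npy')+cx*.0014,q,.03); bot.dwell(.05); print(F())
go(CUR['p']-cz*.001,q,.03);
for i in range(5):
    go(CUR['p']-cz*.0005,q,.03); bot.dwell(.05); f=F(); print(i,f)
    if f[2]>2: break
np.save('cur.npy',CUR['p'])
hand.move_gripper(.067,20); print(F(),get_obs()['gripper_width'])
bot.dwell(.2); snap('wrist','w15'); print(get_obs()['time_s'])
a=cv2.imread('pics/w15.png');cv2.imwrite('pics/w15z.png',cv2.resize(a[150:330,170:350],None,fx=3.3,fy=3.3,interpolation=cv2.INTER_CUBIC))
E
```

```text
[ 0.12  0.22 -0.52]
0 [-0.4  -0.24  0.89]
1 [-1.08  0.26  2.53]
[ 0.03  0.13 -0.28] 0.06713927464947939
27.0833
```

View pics/w15z.png

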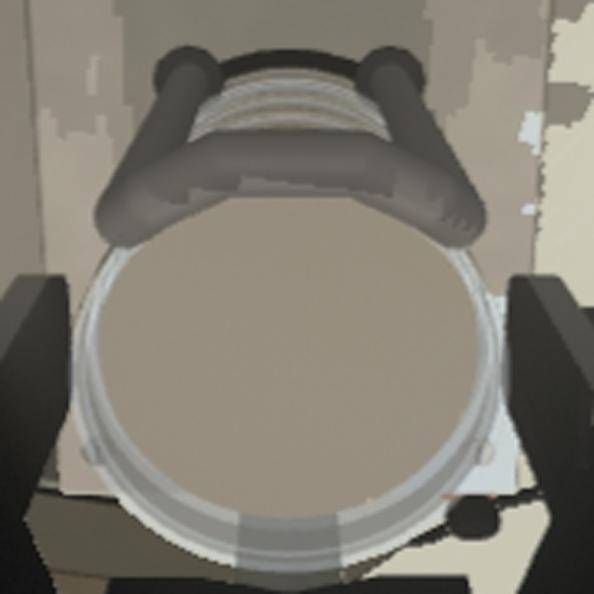

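```bash
cat >> h.py <<'E'
TIP=.021
def ft(x,z): # TCP for closed fingertip centre at cradle x,z
    p,R,q=frames(); return cra2w(p,(x,0,z-TIP))[0]
def F(R):
    r=[]
    for _ in range(3): r.append(R.T@get_obs()['wrist_force']); bot.dwell(.03)
    return np.mean(r,axis=0).round(2)
E
python3 - <<'E'
from h import *
p,R,q=frames(); cz=R[:,2];cx=R[:,0]
hand.move_gripper(.080,20)
go(np.load('cur.npy')+cz*.02,q,.05)
go(CUR['p']+cz*.09,q,.2)
snap('wrist','w16');snap('scene','s16'); print(get_obs()['time_s'])
for a in[(0,.2),(.04,.22),(.115,.2),(.115,.15),(.03,.15),(.03,.185),(.005,.185),(-.016,.1)]:
    j=kinematics.solve_ik(ft(*a),q); print(a,ft(*a).round(3),None if j is None else j.round(2))
a=cv2.imread('pics/w16.png');b=cv2.imread('pics/s16.png')
cv2.imwrite('pics/z16.png',np.hstack([cv2.resize(a[50:330,130:390],(446,480),interpolation=cv2.INTER_CUBIC),cv2.resize(b[120:250,250:345],(351,480),interpolation=cv2.INTER_CUBIC)]))
E
```

```text
28.6167
(0, 0.2) [0.518 0.309 0.198] [ 0.79  0.53  1.51 -0.44  1.47  0.78]
(0.04, 0.22) [0.522 0.286 0.236] [ 0.77  0.48  1.51 -0.45  1.51  0.74]
(0.115, 0.2) [0.532 0.213 0.259] [ 0.67  0.39  1.59 -0.48  1.48  0.66]
(0.115, 0.15) [0.536 0.187 0.216] [ 0.64  0.41  1.66 -0.5   1.38  0.67]
(0.03, 0.15) [0.526 0.258 0.171] [ 0.73  0.52  1.6  -0.47  1.38  0.77]
(0.03, 0.185) [0.523 0.276 0.201] [ 0.75  0.5   1.56 -0.45  1.44  0.76]
(0.005, 0.185) [0.52  0.297 0.188] [ 0.78  0.53  1.54 -0.44  1.44  0.78]
(-0.016, 0.1) [0.524 0.27  0.104] [ 0.75  0.61  1.62 -0.47  1.29  0.83]
```

View pics/z16.png

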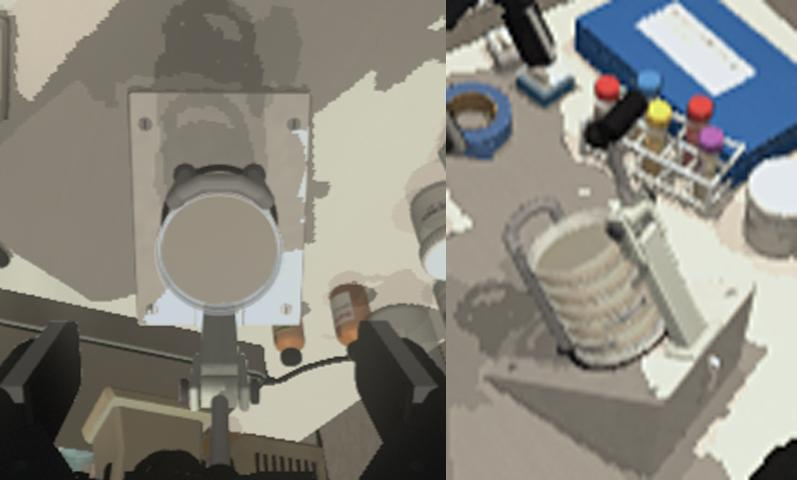

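```bash
python3 - <<'E'
from h import *
p,R,q=frames()
go(ft(0,.235),q,.25); hand.move_gripper(0,30)
go(ft(.115,.22),q,.25); f0=F(R);print(f0)
go(ft(.117,.152),q,.2); print(F(R)-f0,get_obs()['time_s'],get_obs()['gripper_width'])
snap('wrist','w17');snap('scene','s17')
a=cv2.imread('pics/w17.png');b=cv2.imread('pics/s17.png')
cv2.imwrite('pics/z17.png',np.hstack([cv2.resize(a[50:384,80:430],(440,420),interpolation=cv2.INTER_CUBIC),cv2.resize(b[100:220,230:333],(360,420),interpolation=cv2.INTER_CUBIC)]))
E
```

```text
[-0.26  0.31 -0.29]
[ 0.57 -0.48  0.54] 31.0917 0.00012315841409185057
```

View pics/z17.png

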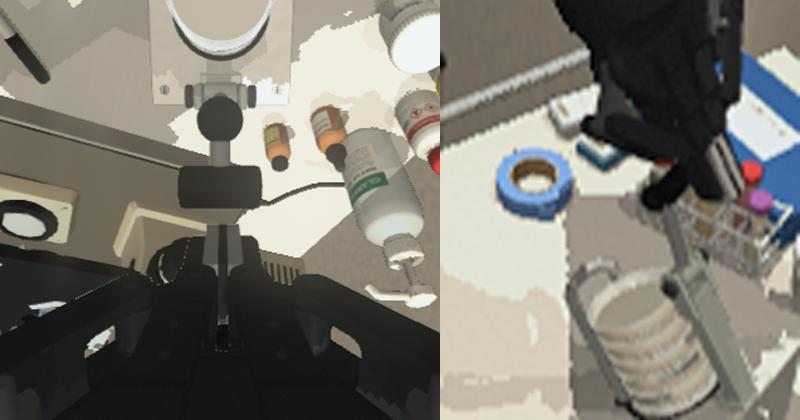

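```bash
python3 - <<'E'
from h import *
p,R,q=frames(); f0=F(R)
for x in(.107,.100,.092,.08,.065):
    go(ft(x,.152),q,.08); print(x,F(R)-f0)
print(get_obs()['time_s'])
snap('wrist','w18');snap('scene','s18')
a=cv2.imread('pics/w18.png');b=cv2.imread('pics/s18.png')
cv2.imwrite('pics/z18.png',np.hstack([cv2.resize(a[50:384,80:430],(440,420),interpolation=cv2.INTER_CUBIC),cv2.resize(b[100:220,230:333],(360,420),interpolation=cv2.INTER_CUBIC)]))
E
```

```text
0.107 [ 0.29 -0.19  0.16]
0.1 [ 0.75  0.23 -0.43]
0.092 [0.32 0.28 0.  ]
0.08 [ 0.59 -0.08 -0.24]
0.065 [ 0.53  0.05 -0.3 ]
33.2083
```

View pics/z18.png

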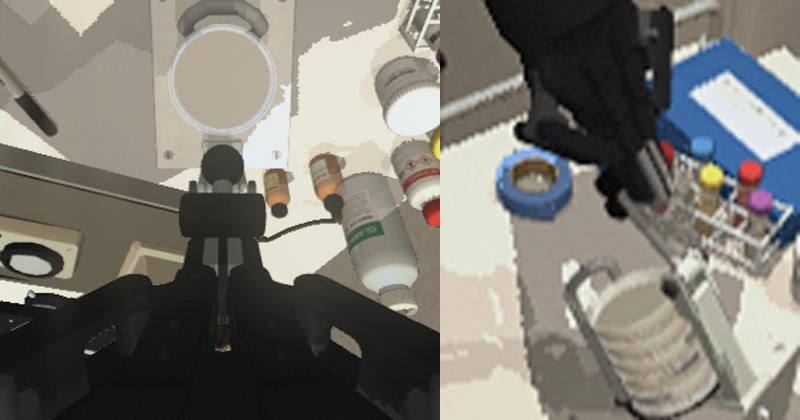

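```bash
python3 - <<'E'
from h import *
p,R,q=frames(); f0=F(R)
for x in(.05,.04,.032):
    go(ft(x,.152),q,.1); print(x,F(R)-f0)
print(get_obs()['time_s'])
snap('wrist','w19');snap('scene','s19')
a=cv2.imread('pics/w19.png');b=cv2.imread('pics/s19.png')
cv2.imwrite('pics/z19.png',np.hstack([cv2.resize(a[50:384,80:430],(440,420),interpolation=cv2.INTER_CUBIC),cv2.resize(b[100:220,230:333],(360,420),interpolation=cv2.INTER_CUBIC)]))
E
```

```text
0.05 [ 0.43 -0.47 -0.46]
0.04 [-0.02  0.08  0.13]
0.032 [ 0.26 -0.23  0.15]
34.5083
```

View pics/z19.png

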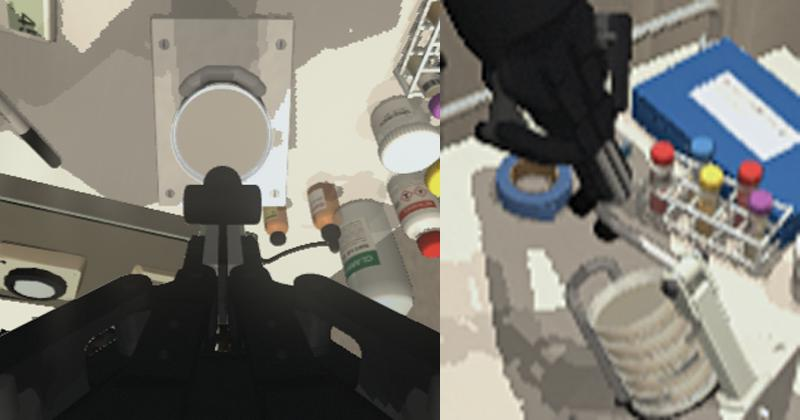

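```bash
python3 - <<'E'
from h import *
from fit2 import pt
p,R,q=frames(); K,V,_=load('w19');V=V.copy();V[:3,3]+=p[6:9]; Ks,Vs,_=load('s19')
for th in range(30,75,5):
    pp=p.copy();pp[3]=np.radians(th)
    print(th,(hd(pp[3],.073,.014)*1000).round(),proj(K,V,pt(pp,'knob')).round(0),proj(Ks,Vs,pt(pp,'foot')).round(0))
E
```

```text
30 [  2.   0. 147.] [[256. 185.]] [[278. 169.]]
35 [  6.   0. 151.] [[256. 196.]] [[278. 167.]]
40 [ 11.   0. 156.] [[256. 208.]] [[278. 165.]]
45 [ 16.   0. 160.] [[256. 220.]] [[278. 164.]]
50 [ 22.   0. 163.] [[256. 233.]] [[279. 163.]]
55 [ 28.   0. 166.] [[256. 247.]] [[279. 161.]]
60 [ 34.   0. 168.] [[256. 261.]] [[280. 160.]]
65 [ 40.   0. 170.] [[256. 274.]] [[281. 159.]]
70 [ 46.   0. 171.] [[256. 287.]] [[282. 158.]]
```

```bash
python3 - <<'E'
from h import *
p,R,q=frames()
go(ft(.034,.152),q,.1);go(ft(.034,.19),q,.15); go(ft(.010,.19),q,.15); f0=F(R); print(f0)
def at(d):
    k=hd(np.radians(d),.073,.014); return ft(k[0],k[2]+.008)
for d in(42,36,30,23,16,9,3):
    go(at(d),q,.1); print(d,F(R)-f0)
np.save('f0.npy',f0); print(get_obs()['time_s'])
snap('wrist','w20');snap('scene','s20')
a=cv2.imread('pics/w20.png');b=cv2.imread('pics/s20.png')
cv2.imwrite('pics/z20.png',np.hstack([cv2.resize(a[50:384,80:430],(440,420),interpolation=cv2.INTER_CUBIC),cv2.resize(b[120:240,240:343],(360,420),interpolation=cv2.INTER_CUBIC)]))
E
```

```text
[-0.11 -0.37  0.15]
42 [ 0.18  0.45 -0.29]
36 [ 0.47  0.46 -0.27]
30 [ 0.03  0.45 -0.25]
23 [ 0.18  0.97 -0.03]
16 [0.19 0.7  0.01]
9 [ 0.15  0.87 -0.53]
3 [0.58 0.6  0.2 ]
38.2667
```

View pics/z20.png

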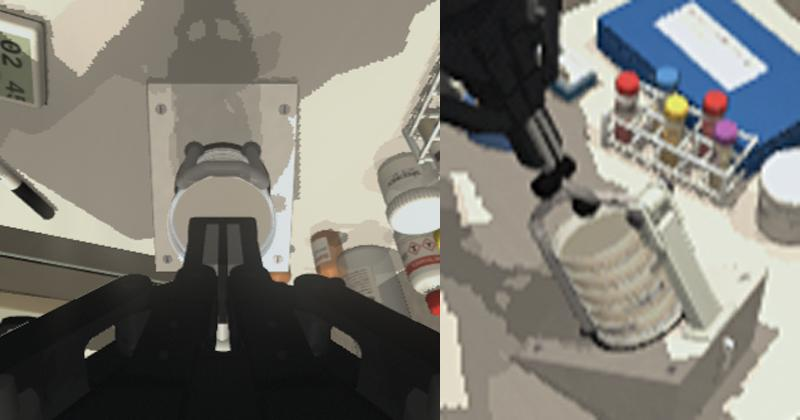

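```bash
python3 - <<'E'
from h import *
p,R,q=frames(); f0=np.load('f0.npy')
def at(d):
    k=hd(np.radians(d),.073,.014); return ft(k[0],k[2]+.008)
d=3.
while d>-20:
    d-=1.2 if d<-3 else 2; go(at(d),q,.04); f=F(R)-f0; print(round(d,1),f)
    if f[2]>4: break
np.save('d.npy',d); print(get_obs()['time_s'])
snap('wrist','w21');snap('scene','s21')
b=cv2.imread('pics/s21.png')
cv2.imwrite('pics/z21.png',cv2.resize(b[130:230,250:350],(600,600),interpolation=cv2.INTER_CUBIC))
E
```

```text
1.0 [0.08 0.16 0.45]
-1.0 [-0.05  0.67 -0.48]
-3.0 [ 0.02  0.25 -0.62]
-5.0 [ 0.1   0.36 -0.29]
-6.2 [ 0.03  0.21 -0.16]
-7.4 [-0.37  0.78 -0.21]
-8.6 [-0.58  0.6  -0.54]
-9.8 [-0.54  0.6   0.61]
-11.0 [-1.69 -0.17  2.86]
-12.2 [-2.46 -0.65  5.28]
41.8667
```

View pics/z21.png

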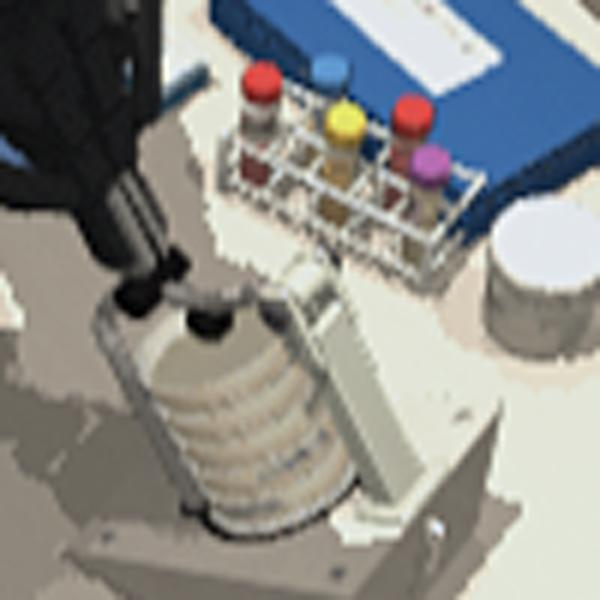

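```bash
python3 - <<'E'
from h import *
p,R,q=frames(); cz=R[:,2]
d=float(np.load('d.npy')); k=hd(np.radians(d),.073,.014); P=ft(k[0],k[2]+.008)
go(P+cz*.03,q,.08); print(F(R)); go(P+cz*.10,q,.2); bot.dwell(.3)
snap('wrist','w22');snap('scene','s22');snap('top','t22');print(get_obs()['time_s'])
a=cv2.imread('pics/w22.png');b=cv2.imread('pics/s22.png')
cv2.imwrite('pics/z22.png',np.hstack([cv2.resize(a[60:300,150:350],(400,480),interpolation=cv2.INTER_CUBIC),cv2.resize(b[130:226,260:340],(400,480),interpolation=cv2.INTER_CUBIC)]))
E
```

```text
[ 0.28  0.42 -0.07]
43.5417
```

View pics/z22.png

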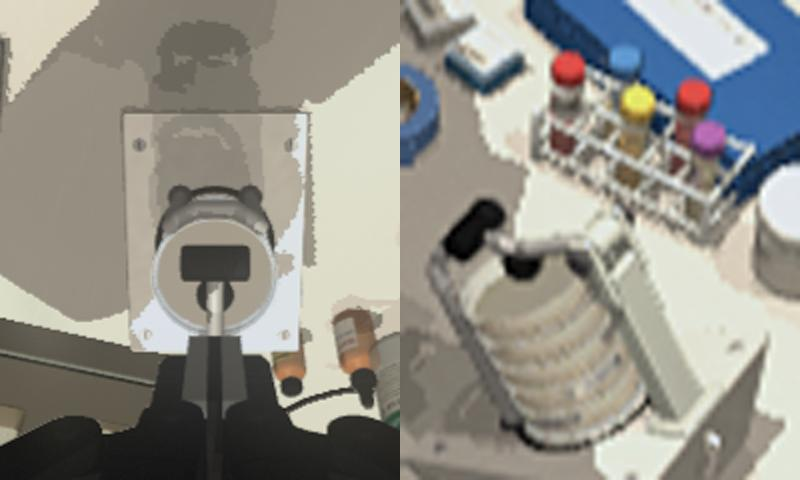

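View pics/t22.png

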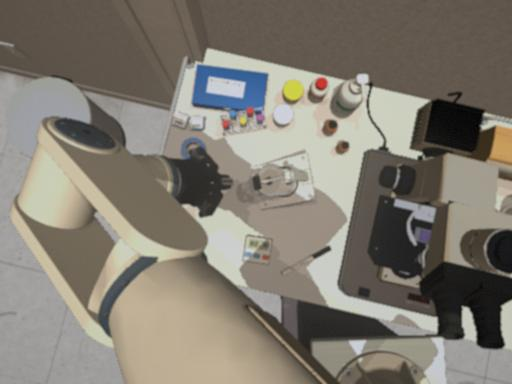

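```bash
python3 - <<'E'
from h import *
from fit2 import pt
p,R,q=frames(); K,V,_=load('w22');V=V.copy();V[:3,3]+=p[6:9]; Ks,Vs,_=load('s22')
for th in (-4,-8,-10,-11,-12,-14):
    pp=p.copy();pp[3]=np.radians(th)
    print(th,(proj(K,V,pt(pp,'knob'))[0]*2-[300,120]).round(0),(proj(Ks,Vs,pt(pp,'knob'))[0]*5-[1300-400,650]).round(0),(proj(Ks,Vs,pt(pp,'foot'))[0]*5-[1300-400,650]).round(0))
E
```

```text
-4 [214. 267.] [468. 216.] [515. 251.]
-8 [214. 263.] [472. 226.] [520. 258.]
-10 [214. 261.] [475. 230.] [523. 262.]
-11 [214. 260.] [476. 232.] [524. 263.]
-12 [214. 259.] [477. 235.] [526. 265.]
-14 [214. 258.] [480. 239.] [528. 268.]
```

```bash
python3 - <<'E'
from h import *
p,R,q=frames(); o=get_obs(); print(o['time_s'],o['wrist_force'])
print(hand_in())
E
```

```text
43.5417 [0.0373283  0.15451834 0.15646714]
the job is handed in; nothing more can be done
None
```

The dish is on top of the stack, lid up and released, with the hold-down's foot resting on its lid near the middle. I handed the job in at 43.5 s of the 64 s allowed; the interface gives no verdict.

- **Placing the dish:** I gripped it with 25 N and lowered it along the stack's axis until I felt the stack, at about 59 mm. I touched the guide rods (6 N at most) to centre it, then let go at about 2.5 N of contact. It stayed put when I let go, and the later pictures show it lying flat.
- **Hold-down:** I pushed the knob over with closed fingers, then down. The foot met the lid at about -10.5°, close to the -10.8° I had predicted, and I pressed to 5.3 N.
- **Last checks:** With the fingers about 100 mm clear, the wrist force was near zero. The arm was still at about -10 to -11° with the foot on the lid. I judged that from the pictures and did not measure the force left under the foot.
- **Loose items:** The robot went nowhere near the timer, tape roll or marker, and they look unmoved in the last top view. The gripper partly hides the tape roll there.

**Disagreements:**
- The fingertips sat about 20–30 mm behind the TCP, not 17 mm ahead as stated. I worked from the position measured in the images and by touch.
- Because of that, the fingertips touched the cart with about 8 N as they closed on the dish.
- Touching the rods put the dish about 1.6 mm off my camera estimate, so I corrected for it.

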